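# Clamp a glass blank upright for edge polishing

### The job

Draw the clamp's red-posted jaw back, take the blue glass blank from the draining rest and stand it upright in the clamp's groove, lowering it (not dropping it) until its foot is on the groove's bottom. Then push the jaw up against the blank so that it is nipped upright with no gap, and let go. Leave the amber blank, the bottle, the iron lap and the brush where they are.

Things in the scene. Friction and masses are not known exactly. Their poses are not given: they have to be found in the camera images.
- blue_blank: The blue glass blank to be clamped: a plain rigid plate 12 x 60 x 120 mm, 0.15 to 0.27 kg. Origin at the centre of its 12 x 60 mm foot; x across the 12 mm thickness, y along the 60 mm width, z up its 120 mm length. It starts leaning in one bay of the rest, its z axis 25 degrees from vertical with the top leaning towards the robot's side; the rest's board backs only the lowest 60 mm, so the upper half is free on both faces.
- amber_blank: The amber blank, same size and frame as the blue one, leaning in the other bay of the rest, 110 mm from it centre to centre; to be left alone. Which of the two bays holds which blank varies.
- rest: Fixed draining rest of white and grey plastic, base 95 x 200 x 10 mm. Origin at table level midway between its two bays, which lie at y = -55 and y = +55 mm of its frame; each has a ledge and a 68 mm long, 74 mm wide back board that leans 25 degrees towards the rest's own -x. A blank's foot centre is 26 mm above the table. Highest point of the rest itself about 78 mm.
- clamp: Fixed clamp: blue base 110 (x) x 210 (y) x 40 (z) mm, origin at the centre of its underside on the table. Aluminium fixed jaw at its +y end: 60 mm wide along x, from 40 to 80 mm high, its face (looking to -y) at y = +67.5 mm, flush with the groove's wall. The sliding jaw faces it and moves along the clamp's -y to open.
- groove (a point): Centre of the bottom of the groove in the clamp's base, 25 mm above the table, axes as the clamp's (groove long along x). Groove 64 mm (x) by 15 mm (y), 15 mm deep, its mouth at 40 mm height with a 2 mm chamfer; at y = +60 mm of the clamp. The blank stands in it with its 60 mm width along the clamp's x and its 12 mm thickness along the clamp's y, either face to the fixed jaw. Pressed against the fixed jaw, its foot centre is 1.5 mm to +y of this point.
- jaw (a joint): Sliding jaw: gap in m between its face and the fixed jaw's face, 0 (shut) to 0.055 (fully open), growing as the jaw moves to the clamp's -y. It starts nearly shut, too narrow for the blank. About 3 N of friction; it stays where it is left. Its face is 60 mm wide and reaches 80 mm above the table. Against the blank it reads 0.012.
- post (a point): Grip point on the axis of the upright red post of the sliding jaw, 82 mm above the table: post 24 mm diameter, its top at 105 mm, standing on a 34 mm wide arm whose top is 55 mm above the table, 85 mm behind the jaw's face (towards the clamp's -y). Moves with the jaw; axes as the clamp's.
- bottle: White closed bottle with red cap, 64 mm diameter, 150 mm tall, standing beyond the work; origin at its base; bystander.
- lap: Dark iron polishing lap with a stub handle, 84 mm diameter, 45 mm high, standing beyond the work; origin at its base; bystander.
- brush: Brush lying flat on the table beyond the rest; bystander.
Not all that is in view belongs to the job. What is shaped like the clamp but green is not meant. Of the things like the blue_blank, leave any that is turquoise; of the rest the larger one is meant.

How it is judged:
By the outcome, as a careful person would: the job done as asked, in the order asked, and still so for the second after the job is handed in, with the robot touching nothing.
It also fails if it takes over 69 s, if anything falls off the work surface, if the arm or the gripper's body presses on something with over 40 N, if the wrist force passes 120 N, or if a joint passes its speed limit or range.

### The arm

A 7-joint arm with a two-finger parallel gripper is mounted at the origin on the work surface. World frame = base frame: x ahead of the robot, y to its left, z up, the work surface at z = 0. Lengths are in m, angles in rad, forces in N, time in s.
With the tool pointing down it reaches from about 0.425 to 0.925 m from the base axis. Payload 6.8 kg.
Tool frame: the origin (TCP) lies on the centre line of the jaws, within the pads' length; the fingertips stand r.tip_extent ahead of it and the grasp point (between the pads) lies 11 mm behind it (r.tip_extent is the distance from the TCP to the fingertips, in m); y points along the fingers, z is the direction in which the jaws open and shut, and the axes are right-handed (so a half turn about y gives the same grasp; the last joint's range is limited). The gripper opens to 85 mm and grips with 20 to 120 N. Pads are 22 mm wide; open, the fingers measure 114 mm over their backs; the gripper's body (76 mm by 85 mm) begins 54 mm behind the grasp point. The pads swing forward as they close: fully open they stand 13 mm farther back than shut.
Start: joints at [1.074, 0.477, 0.022, 1.555, -0.011, 1.109, -0.083], TCP at [0.256, -0.625, 0.239] pointing down, gripper open.
Joint ranges: [-2.96, 2.96], [-0.34, 2.1], [-1.41, 1.46], [0.24, 2.44], [-1.37, 4.51], [0.17, 1.92], [-2.96, 2.96]. Speed limits (rad/s): [2.39, 2.39, 3.14, 3.14, 3.14, 3.14, 3.14].

### API

Orientations are given as a rotation vector (axis times angle).
In Python, from rig import r gives the robot as it stands. The module is installed in compiled form; this text tells all that it offers.
- The arm moves only by the tool send_rows, never from a script. Its argument "targets" is a list that holds one entry, the list of rows, each a list of 7 numbers: the opening, from 0 (shut) to 1 (fully open), then the shift along the tool's x, y, z in cm, then the turn, a rotation vector about the tool's x, y, z in rad. In form: [[[jaw, tx, ty, tz, rx, ry, rz], ...]]. A call has 1 to 20 rows; each row shifts and turns the pose as measured when the row begins, along the tool's axes as they then stand; what a row does not reach is not made up. A row lasts 1/12 s, in which the tool goes at most 41.7 mm and 7.16 degrees, less where a joint would pass 70% of its speed; a pose out of reach is approached as far as the arm can. A call is refused whole if a number of a shift passes 4.17 or a number of a turn 0.125, either way. A call with a gripper value outside its range is refused whole. The fingers move at their own pace and stop on an object; "force" is the grip in N (left out, the last holds). Time passes only in rows, so rows that do not move let the fingers close. It gives the time, the measured TCP pose, the force and the opening at its end, in the units of the state.
- r.state(): the state, without advancing time (a new reading comes with each control period).
- r.capture(name): name is "scene" or "top" or "wrist"; returns the picture (480x640x3 uint8, red, green, blue); there is no depth.
- r.get_calibration(name): a dict with "mtx" (3x3 intrinsics, pixels), "rvec" (rotation vector, rad) and "tvec" (3), from world to camera coordinates, as OpenCV has them. Camera axes: x right, y down, z forward; pixel columns grow to the right and rows downward; lengths in m; the calibration is good to about 2 mm. A picture is of the moment at which its call begins: read the wrist's pose just before it. get_calibration takes no time and is no camera call; for the wrist camera it gives the pose at the moment of the call.
- r.finish_job(): hands the job in, once; it reports no verdict.
Trained networks look in the newest picture that a camera, given by its name, has taken for a name from the list of things; names that differ only in an ending like _2 or _b are one class to them, and where a whole thing is asked for, a point or a joint stands for the part that bears it (a point fixed in the world has none). Each returns a list of dicts, best first, with "score" (0 to 1); they miss things now and then, are a little off and sometimes report something else, mostly with a low value. They report only what shows in the picture. A call takes as long as a camera call. They do not tell look-alikes from the thing itself.
- r.boxes_of(camera, name): "pixel" ([row, column] in pixels, amid what is visible of it).
- r.tip_of(camera, name): "pixel" ([row, column] in pixels: a listed point, or the origin of a listed thing).
The state is a dict: "time": time; "joints": joint angles; "qvel": joint speeds; "joint_efforts": joint torques, N m; "tool_pos": TCP position; "orientation": TCP orientation; "ft_force": force on the tool from outside, world axes, zero at the start; "wrist_torque": the same for the moment, N m; "opening": finger opening in m.
Only numpy, scipy, OpenCV 4.12 (cv2) and the standard library are available. Lean on these libraries where they do the work, as an engineer would, in place of code of your own. Each camera call takes 0.05 s, during which the arm holds its last target.

## Working session

There is one attempt and no reset: what is moved stays moved. The work goes in short steps, Python scripts to look and compute and a tool call to move; the robot and the scene stay as the last step left them, time stands still between calls to the robot, and variables do not carry over. Pictures are saved under pics/ and viewed, and the job is handed in when it is done.

Besides the shell and the picture viewer there is one more tool, called after "Emit:" in YAML: its name, and indented under it one key for each argument. send_rows: Moves the arm, as the interface text tells. Its arguments: {"type":"object","properties":{"targets":{"type":"array","items":{"type":"array","items":{"type":"array","items":{"type":"number"}}}},"force":{"type":"number"}},"required":["targets"]}

```bash
mkdir -p pics; python3 - <<'E'
from rig import r
import cv2,numpy as np
s=r.state();print({k:np.round(v,4).tolist() for k,v in s.items()}, r.tip_extent)
for n in ["scene","top"]:
    im=r.capture(n);cv2.imwrite(f"pics/{n}0.png",im[:,:,::-1])
    c=r.get_calibration(n);print(n,{k:np.round(v,4).tolist() for k,v in c.items()})
    for t in ["blue_blank","amber_blank","rest","clamp","groove","post","bottle","lap","brush"]:
        print(n,t,[(np.round(d['pixel']).tolist(),round(d['score'],2)) for d in r.tip_of(n,t)][:4])
E
```

```text
{'time': 0.0, 'joints': [1.0739, 0.4778, 0.0224, 1.5564, -0.0115, 1.1093, -0.0831], 'qvel': [-0.0, -0.0001, -0.0002, -0.0012, 0.0007, 0.0003, -0.0003], 'joint_efforts': [-0.0001, -59.6441, 1.6077, -28.1198, 0.0124, 0.0093, 0.0], 'tool_pos': [0.2557, -0.6241, 0.2384], 'orientation': [-0.3959, 2.0102, -2.0067], 'ft_force': [-0.1083, 0.656, 0.201], 'wrist_torque': [0.0542, 0.0302, -0.0062], 'opening': 0.0853} 0.008
scene {'mtx': [[536.1708, 0.0, 317.4935], [0.0, 536.1708, 240.3811], [0.0, 0.0, 1.0]], 'rvec': [0.7959, 2.3845, -1.3048], 'tvec': [0.4761, -0.1147, 1.4823]}
scene blue_blank [([298.0, 376.0], 0.9), ([403.0, 402.0], 0.68)]
scene amber_blank [([321.0, 421.0], 0.73)]
scene rest [([317.0, 396.0], 0.95), ([312.0, 267.0], 0.62)]
scene clamp [([243.0, 277.0], 0.89), ([239.0, 387.0], 0.87), ([197.0, 242.0], 0.83)]
scene groove [([240.0, 297.0], 0.97), ([192.0, 249.0], 0.84), ([241.0, 398.0], 0.69), ([311.0, 267.0], 0.62)]
scene post [([168.0, 238.0], 0.83), ([209.0, 274.0], 0.74), ([205.0, 384.0], 0.71)]
scene bottle [([311.0, 265.0], 0.95)]
scene lap [([256.0, 204.0], 0.78)]
scene brush [([367.0, 321.0], 0.75)]
top {'mtx': [[541.2241, 0.0, 325.6745], [0.0, 541.2241, 245.8602], [0.0, 0.0, 1.0]], 'rvec': [2.1422, -2.1953, 0.0968], 'tvec': [-0.0058, 0.5734, 1.2321]}
top blue_blank [([318.0, 248.0], 0.86), ([253.0, 251.0], 0.58), ([194.0, 162.0], 0.56)]
top amber_blank [([260.0, 206.0], 0.55)]
top rest [([257.0, 228.0], 0.66)]
top clamp [([241.0, 384.0], 0.89), ([257.0, 497.0], 0.89), ([337.0, 330.0], 0.55)]
top groove [([253.0, 475.0], 0.92), ([247.0, 365.0], 0.71), ([334.0, 305.0], 0.58), ([242.0, 385.0], 0.44)]
top post [([238.0, 400.0], 0.87), ([338.0, 342.0], 0.73), ([254.0, 517.0], 0.65)]
top bottle [([172.0, 302.0], 0.91)]
top lap [([177.0, 407.0], 0.57)]
top brush [([176.0, 223.0], 0.91)]
```

View pics/scene0.png

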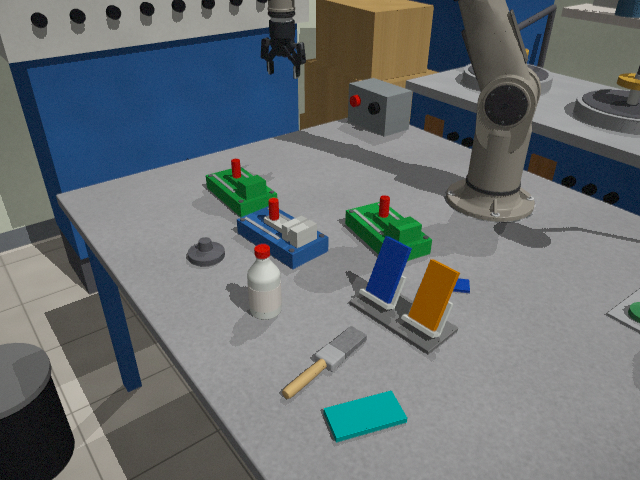

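View pics/top0.png

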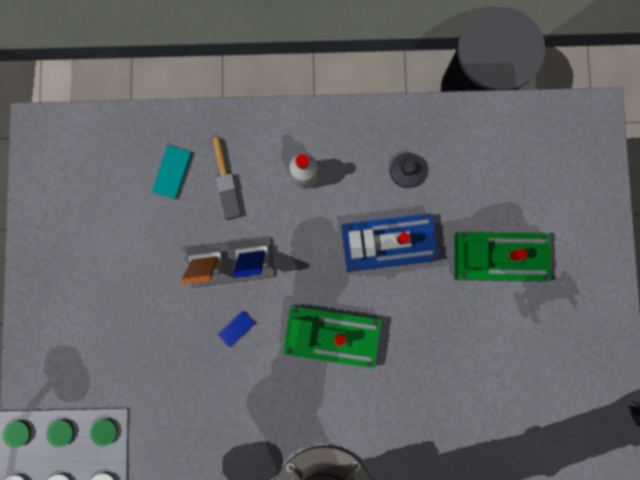

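View crops.

Blue candidates are the leaning blank at top (260,250), the small plate lying at (328,237) and the turquoise one at (172,172). The leaning one is the larger non-turquoise plate. Clamp candidates are the blue one at top (243,390) and the green ones at (257,503) and (337,333). The blue one is meant. I'll confirm with enlarged crops.

```bash
python3 - <<'E'
import cv2,numpy as np
t=cv2.imread("pics/top0.png")
a=cv2.resize(t[210:290,170:290],None,fx=6,fy=6,interpolation=cv2.INTER_CUBIC)
b=cv2.resize(t[200:285,330:450],None,fx=6,fy=6,interpolation=cv2.INTER_CUBIC)
cv2.imwrite("pics/cropA.png",a);cv2.imwrite("pics/cropB.png",b)
s=cv2.imread("pics/scene0.png")
cv2.imwrite("pics/cropC.png",cv2.resize(s[180:360,220:480],None,fx=3,fy=3,interpolation=cv2.INTER_CUBIC))
E
```

```text
(no output)
```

View pics/cropA.png

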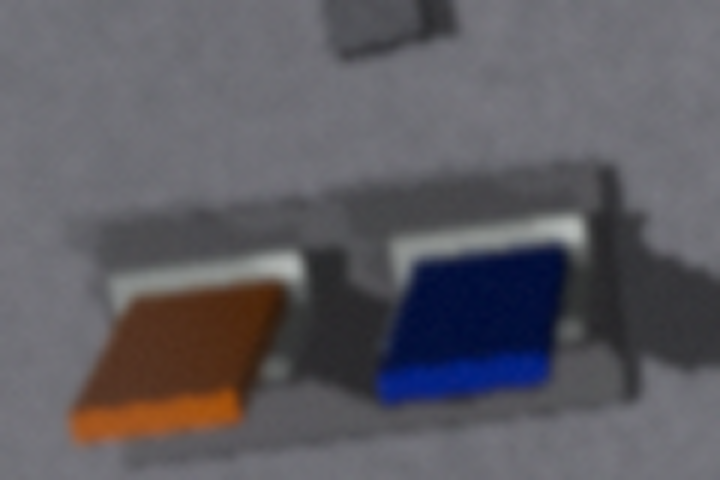

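View pics/cropB.png

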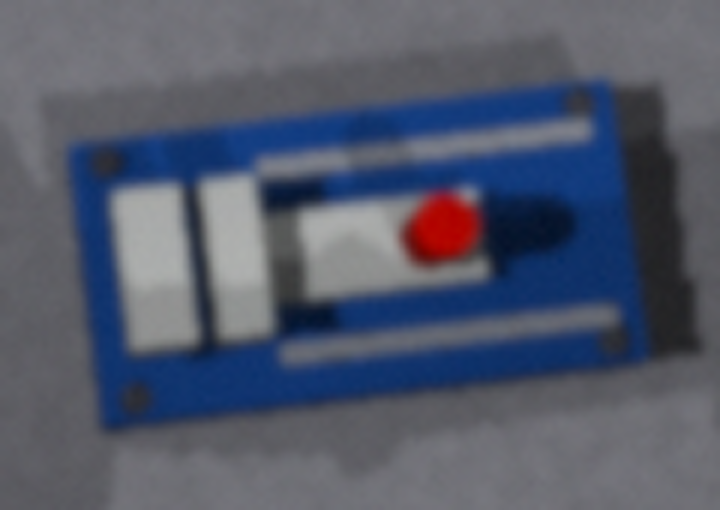

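View pics/cropC.png

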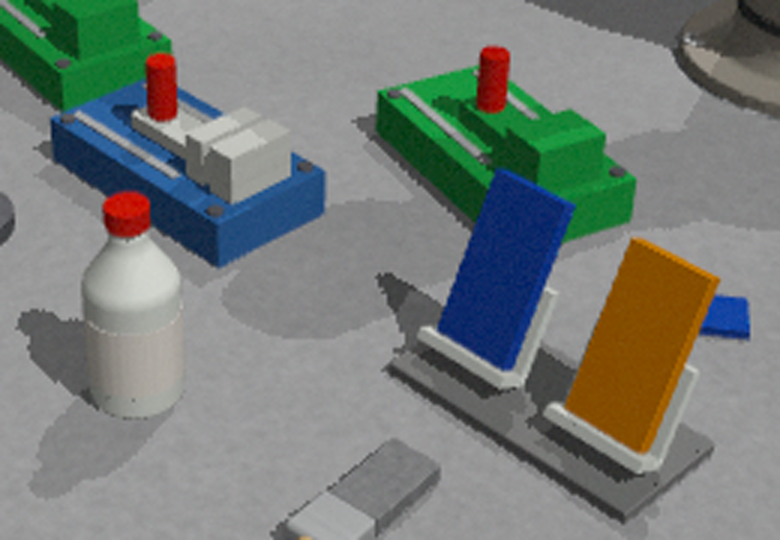

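```bash
cat > h.py <<'E'
import cv2,numpy as np
from scipy.optimize import minimize
from scipy.spatial.transform import Rotation as R
S=4
def proj(P,c):
    p,_=cv2.projectPoints(np.asarray(P,float).reshape(-1,1,3),c['rvec'],c['tvec'],c['mtx'],None);return p.reshape(-1,2)
def box(lo,hi): return np.array([[x,y,z] for x in(lo[0],hi[0]) for y in(lo[1],hi[1]) for z in(lo[2],hi[2])])
CL=box([-.055,-.105,0],[.055,.105,.04])
BL=box([-.006,-.03,0],[.006,.03,.12])
def pose(p,tilt=0,z=0):
    Rm=R.from_euler('z',p[2]).as_matrix()@R.from_euler('y',-tilt).as_matrix()
    return Rm,np.array([p[0],p[1],z])
def hullmask(P,c,shape):
    q=cv2.convexHull((proj(P,c)*256).astype(np.int32))
    m=np.zeros(shape,np.uint8);cv2.fillConvexPoly(m,q,255,cv2.LINE_AA,8);return m.astype(np.float32)/255
def fit(ims,cals,rois,model,p0,tilt,z,blue,ign=None):
    data=[]
    for im,roi in zip(ims,rois):
        m=blue(im).astype(np.uint8);k=np.zeros_like(m);r0,r1,c0,c1=roi;k[r0:r1,c0:c1]=1;m*=k
        w=np.ones(m.shape,np.float32)
        if ign is None:
            n,lab,st,_=cv2.connectedComponentsWithStats(m);m=(lab==1+np.argmax(st[1:,4])).astype(np.uint8)
            pts=cv2.findNonZero(m);h=cv2.convexHull(pts);m[:]=0;cv2.fillConvexPoly(m,h,1)
        else: w[ign(im)&(m==0)]=0
        data.append((m.astype(np.float32),w))
    def cost(p):
        Rm,t=pose(p,tilt,z);P=model@Rm.T+t
        return sum((np.abs(hullmask(P,c,m.shape)-m)*w).sum()/max(m.sum(),1) for (m,w),c in zip(data,cals))
    best=None
    for d in (.03,.01,.004):
        s=minimize(cost,p0 if best is None else best.x,method='Nelder-Mead',options=dict(initial_simplex=np.array([p0 if best is None else best.x]*4)+np.vstack([np.zeros(3),np.diag([d,d,d*5])]),xatol=1e-5,fatol=1e-5));best=s
    return best.x,best.fun
def ray(px,c,z):
    Rm=cv2.Rodrigues(c['rvec'])[0];o=-Rm.T@np.ravel(c['tvec']);d=Rm.T@np.linalg.inv(c['mtx'])@[px[0],px[1],1];return o+d*(z-o[2])/d[2]
E
cat > f.py <<'E'
from h import *
from rig import r
ims=[cv2.imread(f"pics/{n}0.png")[:,:,::-1] for n in("scene","top")];cals=[r.get_calibration(n) for n in("scene","top")]
def blue(im):
    a=im.astype(int);return (a[...,2]>1.6*a[...,0]+10)&(a[...,2]>1.3*a[...,1])
ign=lambda im:(im.max(2).astype(int)-im.min(2)<40)&(im.min(2)>120)
c0=ray((390,243),cals[1],.04);print(c0)
pc,f=fit(ims,cals,[(190,280,225,335),(200,285,335,445)],CL,[c0[0],c0[1],.1],0,0,blue);print('clamp',pc,f)
for i in(0,1): print(fit([ims[i]],[cals[i]],[[(190,280,225,335),(200,285,335,445)][i]],CL,pc,0,0,blue))
b0=ray((250,253),cals[1],.05)
rb=[(225,325,355,415),(240,285,225,275)]
pb,f=fit(ims,cals,rb,BL,[b0[0],b0[1],.1],np.radians(25),.026,blue,ign);print('blank',pb,f)
for i in(0,1): print(fit([ims[i]],[cals[i]],[rb[i]],BL,pb,np.radians(25),.026,blue,ign))
np.save('pc.npy',pc);np.save('pb.npy',pb)
out=[]
for im,c,n in zip(ims,cals,("scene","top")):
    o=cv2.resize(im[:,:,::-1],None,fx=4,fy=4,interpolation=cv2.INTER_CUBIC)
    for M,p,t,z in((CL,pc,0,0),(BL,pb,np.radians(25),.026)):
        Rm,tt=pose(p,t,z);q=proj(M@Rm.T+tt,c)*4+1.5
        for i in range(8):
            for j in range(i):
                if (np.abs(M[i]-M[j])>1e-9).sum()==1: cv2.line(o,tuple(int(v) for v in q[i]),tuple(int(v) for v in q[j]),(0,255,255),1)
    r0=(180,340,225,425) if n=="scene" else (200,300,230,430)
    cv2.imwrite(f"pics/ov_{n}.png",o[r0[0]*4:r0[1]*4,r0[2]*4:r0[3]*4])
E
python3 f.py
```

```text
[ 0.57482128 -0.16821493  0.04      ]
clamp [ 0.58035816 -0.16656241  0.09551654] 0.14215655624866486
(array([ 0.58335138, -0.16346303,  0.08199088]), np.float64(0.08101736009120941))
(array([ 0.57886756, -0.16743062,  0.10141924]), np.float64(0.028499096632003784))
blank [0.56100077 0.15641462 0.13446974] 0.2606559097766876
(array([0.56672716, 0.15852228, 0.0686131 ]), np.float64(0.04673716053366661))
(array([0.56001148, 0.15698941, 0.1890421 ]), np.float64(0.18265290558338165))
```

View pics/ov_scene.png

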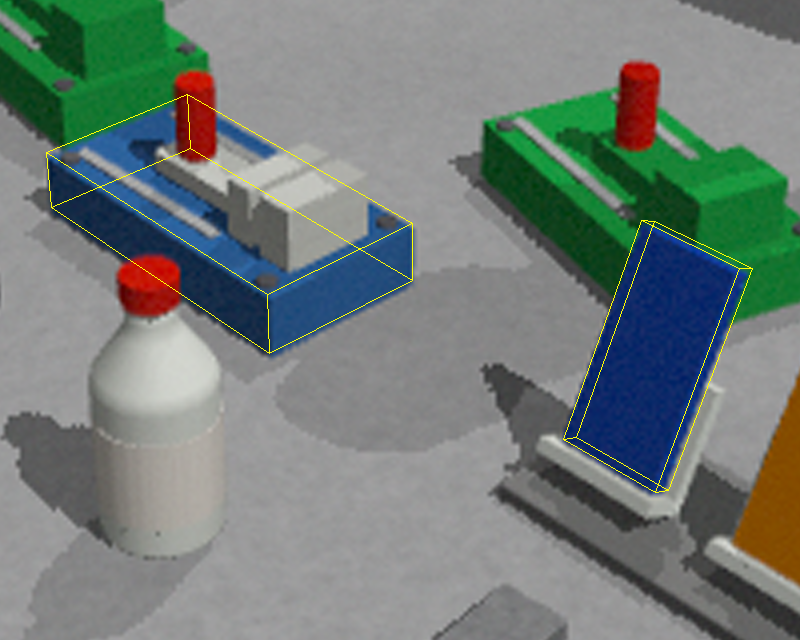

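View pics/ov_top.png

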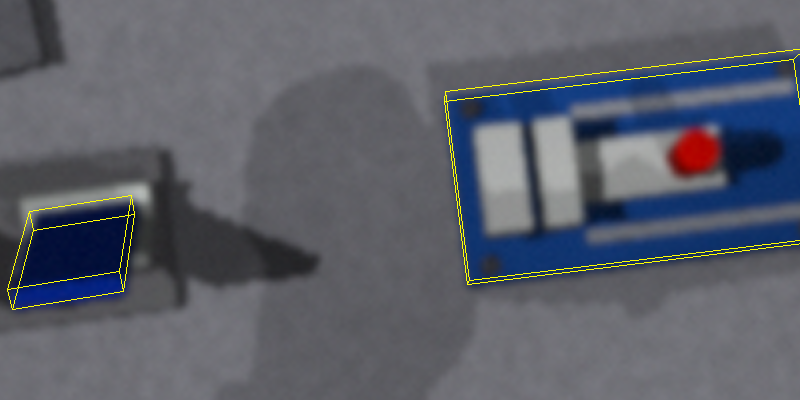

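```bash
cat >> h.py <<'E'
def toolR(zdir,yaxis=(0,0,-1)):
    y=np.array(yaxis,float);y/=np.linalg.norm(y);z=np.array(zdir,float);z-=y*(z@y);z/=np.linalg.norm(z)
    return np.stack([np.cross(y,z),y,z],1)
def cur(r):
    s=r.state();return s,np.array(s['tool_pos']),R.from_rotvec(s['orientation']).as_matrix()
def plan(r,pos,Rt,step=3.5,ang=.11):
    s,p,Rc=cur(r);w=R.from_matrix(Rc.T@Rt).as_rotvec();v=Rc.T@(np.array(pos)-p)*100
    N=int(max(np.ceil(np.linalg.norm(v)/step),np.ceil(np.abs(w).max()/ang),1))
    A=sum(R.from_rotvec(w*k/N).as_matrix() for k in range(N))
    v=np.linalg.solve(A,v);print('t',round(s['time'],2),'pos',p.round(4),'N',N,'row',v.round(2).tolist(),(w/N).round(3).tolist(),'F',np.round(s['ft_force'],1),'op',round(s['opening'],4))
E
python3 - <<'E'
from h import *
from rig import r
pc=np.load('pc.npy');s,p,Rc=cur(r);print(Rc.round(3))
Rz,_=pose(pc)
cx=Rz[:,0]
# post estimates: red pixel via top view at height .105
c=r.get_calibration('top');print('post top', ray((404,238),c,.105))
print('clamp frame',Rz.T@(ray((404,238),c,.105)-[pc[0],pc[1],0]))
plan(r,[0.58,-0.19,0.26],toolR(cx)); plan(r,[0.58,-0.19,0.26],toolR(-cx))
cw=r.get_calibration('wrist');Rw=cv2.Rodrigues(cw['rvec'])[0];o=-Rw.T@np.ravel(cw['tvec']);print(o,Rw[2],'in tool',Rc.T@(o-p),Rc.T@Rw[2],cw['mtx'][0,0])
E
```

```text
[[-0.925  0.     0.379]
 [-0.379 -0.    -0.925]
 [-0.    -1.     0.   ]]
post top [ 0.57860911 -0.19175009  0.105     ]
clamp frame [-0.00414326 -0.02490606  0.105     ]
t 1.0 pos [ 0.2559 -0.6246  0.2393] N 16 row [-3.62, -0.13, 0.21] [-0.0, -0.08, 0.0] F [ 0.8  0.8 -1.3] op 0.0855
t 1.0 pos [ 0.2559 -0.6246  0.2393] N 17 row [-0.56, -0.12, -3.66] [-0.0, 0.11, -0.0] F [ 0.8  0.8 -1.3] op 0.0855
[ 0.32745093 -0.59531252  0.37424007] [-0.27959461 -0.11466451 -0.95324651] in tool [-7.73458828e-02 -1.34893582e-01  7.81902665e-06] [3.02222925e-01 9.53237272e-01 8.65587664e-05] 372.16029788436856
```

Emit:
send_rows:
  targets:
    - [[0.6,-3.6,-0.13,0.2,0,-0.08,0],[0.6,-3.6,-0.13,0.2,0,-0.08,0],[0.6,-3.6,-0.13,0.2,0,-0.08,0],[0.6,-3.6,-0.13,0.2,0,-0.08,0],[0.6,-3.6,-0.13,0.2,0,-0.08,0],[0.6,-3.6,-0.13,0.2,0,-0.08,0],[0.6,-3.6,-0.13,0.2,0,-0.08,0],[0.6,-3.6,-0.13,0.2,0,-0.08,0],[0.6,-3.6,-0.13,0.2,0,-0.08,0],[0.6,-3.6,-0.13,0.2,0,-0.08,0],[0.6,-3.6,-0.13,0.2,0,-0.08,0],[0.6,-3.6,-0.13,0.2,0,-0.08,0],[0.6,-3.6,-0.13,0.2,0,-0.08,0],[0.6,-3.6,-0.13,0.2,0,-0.08,0],[0.6,-3.6,-0.13,0.2,0,-0.08,0],[0.6,-3.6,-0.13,0.2,0,-0.08,0]]

```text
time: 2.33
tool_pos: [0.5761, -0.1818, 0.2569]
orientation: [-1.277, 1.105, -1.113]
ft_force: [0.3, 0.7, 0.3]
opening: 0.0511
```

```bash
python3 - <<'E'
from h import *
from rig import r
pc=np.load('pc.npy');Rz,_=pose(pc)
plan(r,[0.58,-0.19,0.26],toolR(Rz[:,0]))
c=r.get_calibration('wrist');im=r.capture('wrist');cv2.imwrite('pics/w1.png',im[:,:,::-1]);np.savez('w1.npz',**c)
for n in('groove','post','clamp'):print(n,[(np.round(d['pixel'],1).tolist(),round(d['score'],2)) for d in r.tip_of('wrist',n)][:3])
E
```

```text
t 2.33 pos [ 0.5761 -0.1818  0.2569] N 1 row [0.86, -0.3, 0.28] [0.002, 0.041, 0.008] F [0.3 0.7 0.3] op 0.0511
groove [([356.2, 268.3], 0.85), ([122.5, 327.9], 0.67)]
post [([225.8, 323.9], 0.84), ([124.0, 327.0], 0.25)]
clamp [([182.6, 319.8], 0.68), ([1.0, 113.2], 0.66)]
```

View pics/w1.png

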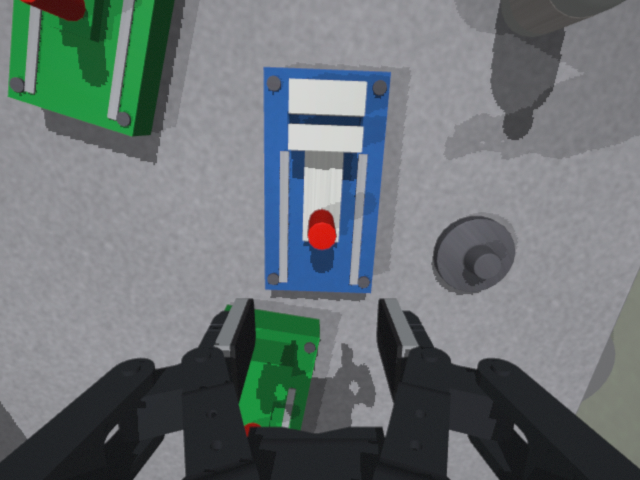

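The wrist view shows the blue clamp at rows 68-292, cols 264-390, fixed jaw at (97,327), sliding jaw at (138,325) and post top at (235,322). I'll refine the clamp pose on this closer view.

```bash
cat > f2.py <<'E'
from h import *
im=cv2.imread('pics/w1.png')[:,:,::-1];c=dict(np.load('w1.npz'));pc=np.load('pc.npy')
def blue(im):
    a=im.astype(int);return (a[...,2]>1.6*a[...,0]+10)&(a[...,2]>1.3*a[...,1])
p,f=fit([im],[c],[(55,300,255,400)],CL,pc,0,0,blue);print(p,f)
Rm,t=pose(p)
a=im.astype(int);red=(a[...,0]>2*a[...,1])&(a[...,0]>100);red[:180]=0;red[260:]=0;red[:,:280]=0;red[:,360:]=0
ys,xs=np.nonzero(red);print('red',xs.min(),xs.max(),ys.min(),ys.max())
for d in [(322,235)]:
    q=ray(d,c,.105);print('post top',q,Rm.T@(q-t))
# jaw edges at z=.08, column 325
g=a[:,326].sum(1);print([(i,int(g[i])) for i in range(72,160)if abs(g[i+1]-g[i-1])>60])
o=cv2.resize(im[:,:,::-1],None,fx=2,fy=2,interpolation=cv2.INTER_CUBIC)
def L(M,col):
    q=proj(M@Rm.T+t,c)*2+.5
    for i in range(8):
        for j in range(i):
            if (np.abs(M[i]-M[j])>1e-9).sum()==1: cv2.line(o,tuple(int(v) for v in q[i]),tuple(int(v) for v in q[j]),col,1)
L(CL,(0,255,255));L(box([-.03,.0675,.04],[.03,.0985,.08]),(0,0,255))
cv2.imwrite('pics/ovw1.png',o[80:620,480:820])
for px in [(327,113),(327,124),(327,150)]:
    q=ray(px,c,.08);print(px,(Rm.T@(q-t)).round(4))
np.save('pc1.npy',p)
E
python3 f2.py
```

```text
[ 0.5792083  -0.16492387  0.09576022] 0.012189077213406563
red 308 335 210 249
post top [ 0.5818596  -0.18944134  0.105     ] [ 0.00029494 -0.02465864  0.105     ]
[(78, 279), (79, 376), (80, 571), (81, 632), (113, 615), (114, 446), (115, 251), (116, 163), (123, 152), (124, 239), (125, 514), (126, 621), (150, 622), (151, 471), (152, 381)]
(327, 113) [0.0004 0.0685 0.08  ]
(327, 124) [0.0008 0.0602 0.08  ]
(327, 150) [0.0018 0.0401 0.08  ]
```

View pics/ovw1.png

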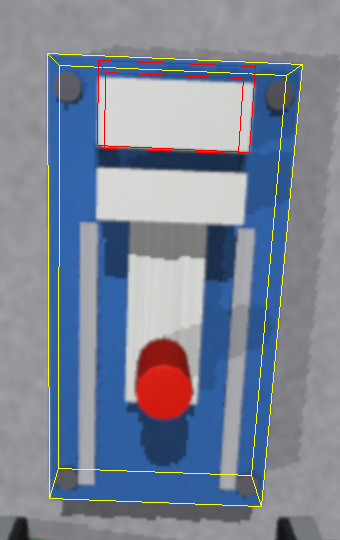

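```bash
python3 - <<'E'
from h import *
from rig import r
pc=np.load('pc1.npy');Rz,t=pose(pc)
g=t+Rz@[0,-.025,0];print(g)
plan(r,[g[0],g[1],0.15],toolR(Rz[:,0]),step=2.5)
E
```

```text
[ 0.58159865 -0.18980933  0.        ]
t 2.53 pos [ 0.5759 -0.1824  0.2571] N 5 row [0.15, 2.14, 0.1] [0.0, 0.008, 0.002] F [ 0.3 -1.  -0.4] op 0.0514
```

Emit:
send_rows:
  targets:
    - [[0.6,0.15,2.1,0.1,0,0.008,0],[0.6,0.15,2.1,0.1,0,0.008,0],[0.6,0.15,2.1,0.1,0,0.008,0],[0.6,0.15,2.1,0.1,0,0.008,0],[0.6,0.15,2.1,0.1,0,0.008,0],[0.6,0,0,0,0,0,0]]

```text
time: 3.03
tool_pos: [0.5819, -0.2033, 0.1502]
orientation: [-1.253, 1.145, -1.167]
ft_force: [-0.8, -0.4, -0.2]
opening: 0.0513
```

```bash
python3 - <<'E'
from h import *
from rig import r
pc=np.load('pc1.npy');Rz,t=pose(pc)
g=t+Rz@[0,-.025,0]
plan(r,[g[0],g[1],0.071],toolR(Rz[:,0]),step=2)
E
```

```text
t 3.03 pos [ 0.5819 -0.2033  0.1502] N 5 row [-0.28, 1.58, 0.01] [-0.0, -0.004, 0.003] F [-0.8 -0.4 -0.2] op 0.0513
```

Emit:
send_rows:
  targets:
    - [[0.6,-1.4,0,0,0,-0.01,0],[0.6,0,0,0,0,0,0]]

```text
time: 3.2
tool_pos: [0.58, -0.1914, 0.1496]
orientation: [-1.257, 1.143, -1.162]
ft_force: [0.6, 0.7, 0.1]
opening: 0.0514
```

```bash
python3 - <<'E'
from h import *
from rig import r
pc=np.load('pc1.npy');Rz,t=pose(pc)
g=t+Rz@[0,-.025,0]
plan(r,[g[0],g[1],0.071],toolR(Rz[:,0]),step=2)
E
```

```text
t 3.2 pos [ 0.58   -0.1914  0.1496] N 4 row [-0.06, 1.97, 0.04] [0.0, -0.004, 0.004] F [0.6 0.7 0.1] op 0.0514
```

Emit:
send_rows:
  targets:
    - [[0.6,-0.06,1.5,0.04,0,-0.004,0.004],[0.6,-0.06,1.5,0.04,0,-0.004,0.004],[0.6,0,0,0,0,0,0]]

```text
time: 3.45
tool_pos: [0.5833, -0.1909, 0.1232]
orientation: [-1.252, 1.134, -1.155]
ft_force: [-0.6, 0.4, -0.6]
opening: 0.0511
```

```bash
python3 - <<'E'
from h import *
from rig import r
pc=np.load('pc1.npy');Rz,t=pose(pc)
g=t+Rz@[0,-.025,0]
plan(r,[g[0],g[1],0.071],toolR(Rz[:,0]),step=2)
E
```

```text
t 3.45 pos [ 0.5833 -0.1909  0.1232] N 3 row [-0.05, 1.74, -0.06] [-0.002, -0.003, 0.004] F [-0.6  0.4 -0.6] op 0.0511
```

Emit:
send_rows:
  targets:
    - [[0.6,-0.05,1.7,-0.06,0,-0.003,0.004],[0.6,-0.05,1.7,-0.06,0,-0.003,0.004],[0.6,-0.05,1.7,-0.06,0,-0.003,0.004],[0.6,0,0,0,0,0,0]]

```text
time: 3.78
tool_pos: [0.585, -0.1905, 0.0753]
orientation: [-1.245, 1.127, -1.144]
ft_force: [-1.6, 0.2, -0.1]
opening: 0.0513
```

```bash
python3 - <<'E'
from h import *
from rig import r
pc=np.load('pc1.npy');Rz,t=pose(pc)
g=t+Rz@[0,-.025,0]
plan(r,[g[0],g[1],0.071],toolR(Rz[:,0]),step=2)
im=r.capture('wrist');cv2.imwrite('pics/w2.png',im[:,:,::-1])
E
```

```text
t 3.78 pos [ 0.585  -0.1905  0.0753] N 1 row [-0.1, 0.42, -0.34] [-0.013, 0.002, 0.002] F [-1.6  0.2 -0.1] op 0.0513
```

View pics/w2.png

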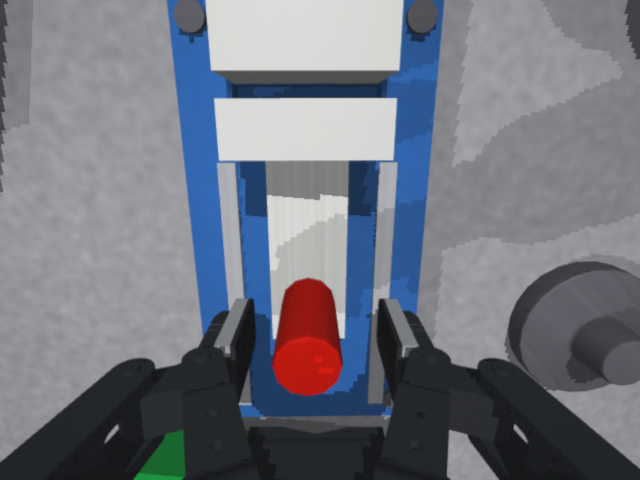

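The post, with its top at (367,307), is between the fingers and about 3 mm left of centre. I'll correct that, then close.

Emit:
send_rows:
  targets:
    - [[0.6,0,0.3,-0.35,0,0,0],[0.2,0,0,0,0,0,0],[0.0,0,0,0,0,0,0],[0.0,0,0,0,0,0,0],[0.0,0,0,0,0,0,0],[0.0,0,0,0,0,0,0]]
  force: 60

```text
time: 4.33
tool_pos: [0.5821, -0.1917, 0.0779]
orientation: [-1.245, 1.125, -1.148]
ft_force: [3.4, -0.5, -8.6]
opening: 0.0227
```

```bash
python3 - <<'E'
from h import *
from rig import r
pc=np.load('pc1.npy');Rz,t=pose(pc)
s,p,Rc=cur(r);print('tcp in clamp',(Rz.T@(p-t)).round(4))
print('clamp -y in tool', (Rc.T@-Rz[:,1]).round(3))
plan(r,p-Rz[:,1]*.04,toolR(Rz[:,0]),step=.6)
E
```

```text
tcp in clamp [ 0.0003 -0.0269  0.0779]
clamp -y in tool [ 1.     0.005 -0.001]
t 4.33 pos [ 0.5821 -0.1917  0.0779] N 7 row [0.57, 0.0, -0.0] [-0.002, 0.0, 0.001] F [ 3.4 -0.5 -8.6] op 0.0227
```

Emit:
send_rows:
  targets:
    - [[0,0.6,0,0,0,0,0],[0,0.6,0,0,0,0,0],[0,0.6,0,0,0,0,0],[0,0.6,0,0,0,0,0]]

```text
time: 4.67
tool_pos: [0.5841, -0.2119, 0.0778]
orientation: [-1.245, 1.126, -1.14]
ft_force: [0.2, 3.7, -2.6]
opening: 0.0226
```

```bash
python3 - <<'E'
from h import *
from rig import r
pc=np.load('pc1.npy');Rz,t=pose(pc)
s,p,Rc=cur(r);print('tcp in clamp',(Rz.T@(p-t)).round(4),'F clamp',(Rz.T@s['ft_force']).round(1))
E
```

```text
tcp in clamp [ 0.0004 -0.0472  0.0778] F clamp [ 0.6  3.7 -2.6]
```

Emit:
send_rows:
  targets:
    - [[0,0.6,0,0,0,0,0],[0,0.6,0,0,0,0,0],[0,0.5,0,0,0,0,0],[0,0,0,0,0,0,0],[0,0,0,0,0,0,0]]

```text
time: 5.08
tool_pos: [0.5863, -0.2333, 0.0778]
orientation: [-1.244, 1.127, -1.142]
ft_force: [1.2, 3.0, -3.5]
opening: 0.0223
```

```bash
python3 - <<'E'
from h import *
from rig import r
pc=np.load('pc1.npy');Rz,t=pose(pc)
s,p,Rc=cur(r);print('tcp in clamp',(Rz.T@(p-t)).round(4),'F clamp',(Rz.T@s['ft_force']).round(1))
im=r.capture('wrist');cv2.imwrite('pics/w3.png',im[:,:,::-1])
E
```

```text
tcp in clamp [ 0.0005 -0.0687  0.0778] F clamp [ 1.4  2.9 -3.5]
```

View pics/w3.png

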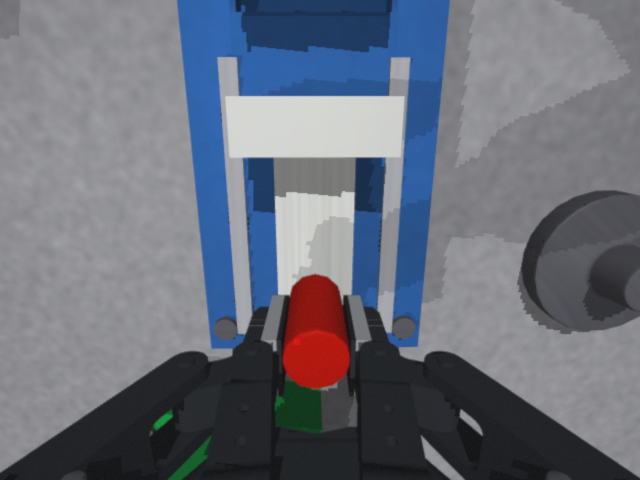

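The jaw is drawn back to a gap of about 49 mm, and the groove is exposed at the top of the image near (10,318). I'll release and lift.

Emit:
send_rows:
  targets:
    - [[0.6,0,0,0,0,0,0],[0.6,0,0,0,0,0,0],[0.6,0,0,0,0,0,0],[0.6,0,-2,0,0,0,0],[0.6,0,-3,0,0,0,0],[0.6,0,-4,0,0,0,0],[0.6,0,-4,0,0,0,0],[0.6,0,-4,0,0,0,0],[0.6,0,0,0,0,0,0]]

```text
time: 5.88
tool_pos: [0.5847, -0.2374, 0.2575]
orientation: [-1.245, 1.122, -1.151]
ft_force: [2.5, 0.4, 2.0]
opening: 0.0512
```

```bash
python3 - <<'E'
from h import *
from rig import r
pb=np.load('pb.npy');print(pb)
for yaw in (.1,):
    Rm,t=pose([pb[0],pb[1],yaw],np.radians(25),.026)
    g=t+Rm@[0,0,.095]; print('grasp',g,'top',t+Rm@[0,0,.12])
    for s in(1,-1): plan(r,t+Rm@[0,0,.26],toolR(s*Rm[:,0],-Rm[:,2]))
    Rv=R.from_euler('z',yaw).as_matrix()
    plan(r,[.5,.16,.30],toolR(Rv[:,0]))
E
```

```text
[0.56100077 0.15641462 0.13446974]
grasp [0.52105261 0.15240644 0.11209924] top [0.51053994 0.15135165 0.13475693]
t 5.88 pos [ 0.5847 -0.2374  0.2575] N 12 row [-3.28, -0.21, -0.77] [0.035, -0.0, 0.001] F [2.5 0.4 2. ] op 0.0512
t 5.88 pos [ 0.5847 -0.2374  0.2575] N 28 row [0.39, 0.37, -2.2] [-0.0, 0.11, 0.023] F [2.5 0.4 2. ] op 0.0512
t 5.88 pos [ 0.5847 -0.2374  0.2575] N 12 row [-3.36, -0.37, -0.37] [-0.001, -0.0, 0.001] F [2.5 0.4 2. ] op 0.0512
```

Emit:
send_rows:
  targets:
    - [[0.6,-3.3,-0.4,-0.35,0,0,0],[0.6,-3.3,-0.4,-0.35,0,0,0],[0.6,-3.3,-0.4,-0.35,0,0,0],[0.6,-3.3,-0.4,-0.35,0,0,0],[0.6,-3.3,-0.4,-0.35,0,0,0],[0.6,-3.3,-0.4,-0.35,0,0,0],[0.6,-3.3,-0.4,-0.35,0,0,0],[0.6,-3.3,-0.4,-0.35,0,0,0],[0.6,-3.3,-0.4,-0.35,0,0,0],[0.6,-3.3,-0.4,-0.35,0,0,0],[0.6,-3.3,-0.4,-0.35,0,0,0],[0.6,-3.3,-0.4,-0.35,0,0,0],[0.6,0,0,0,0,0,0]]

```text
time: 6.97
tool_pos: [0.5087, 0.1639, 0.312]
orientation: [-1.223, 1.1, -1.185]
ft_force: [-0.7, 1.1, 1.3]
opening: 0.0515
```

```bash
python3 - <<'E'
from h import *
from rig import r
plan(r,[.5,.16,.30],toolR([1,.1,0]))
c=r.get_calibration('wrist');im=r.capture('wrist');cv2.imwrite('pics/w4.png',im[:,:,::-1]);np.savez('w4.npz',**c)
E
```

```text
t 6.97 pos [0.5087 0.1639 0.312 ] N 1 row [0.29, 1.16, -0.96] [-0.052, -0.015, 0.021] F [-0.7  1.1  1.3] op 0.0515
```

View pics/w4.png

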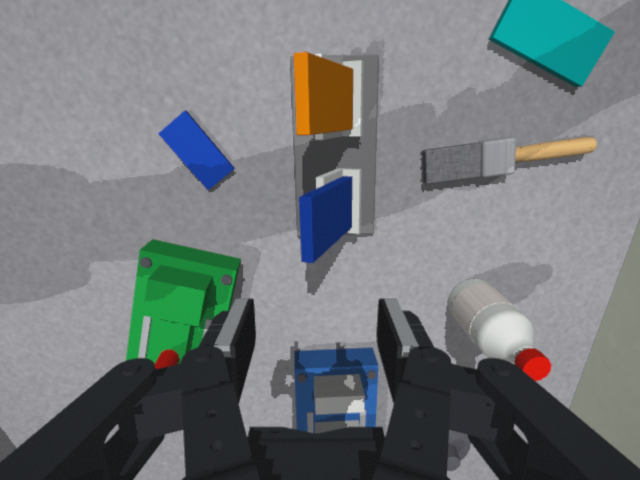

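The view shows the blue blank at (215,325), the amber one at (95,325), and the decoy small blue plate at (150,197). I'll fit both leaning blanks jointly.

```bash
cat > f3.py <<'E'
from h import *
import sys
im=cv2.imread('pics/w4.png')[:,:,::-1];c=dict(np.load('w4.npz'));pb=np.load('pb.npy')
a=im.astype(int)
bl=(a[...,2]>1.6*a[...,0]+10)&(a[...,2]>1.3*a[...,1]);am=(a[...,0]>1.3*a[...,1])&(a[...,0]>2*a[...,2])
mb=np.zeros(bl.shape,np.float32);mb[165:275,292:365]=bl[165:275,292:365]
ma=np.zeros(bl.shape,np.float32);ma[45:145,288:362]=am[45:145,288:362]
ig=np.ones_like(mb);ig[(a.max(2)-a.min(2)<25)&(mb+ma==0)&(a.min(2)>150)]=0
tilt=np.radians(25)
def cost(p,lo=0,both=True):
    Rm,t=pose(p,tilt,.026);M=BL.copy();M[:,2]=np.maximum(M[:,2],lo)
    e=(np.abs(hullmask(M@Rm.T+t,c,mb.shape)-mb)*ig).sum()
    if both: e+=(np.abs(hullmask(M@Rm.T+t+Rm@[0,.11,0],c,mb.shape)-ma)*ig).sum()
    return e
for lo in(0,.006):
  for both in(True,False):
    x=np.array([pb[0],pb[1],.1])
    for d in(.02,.005,.002):
        x0=x;sol=minimize(cost,x,args=(lo,both),method='Nelder-Mead',options=dict(initial_simplex=np.array([x]*4)+np.vstack([np.zeros(3),np.diag([d,d,d*5])]),xatol=1e-5,fatol=1e-3));x=sol.x
    print(lo,both,x.round(4),sol.fun,mb.sum(),ma.sum())
    if both and lo==0: best=x
np.save('pb1.npy',best)
Rm,t=pose(best,tilt,.026)
o=cv2.resize(im[:,:,::-1],None,fx=4,fy=4,interpolation=cv2.INTER_CUBIC)
for off in(0,.11):
    q=proj(BL@Rm.T+t+Rm@[0,off,0],c)*4+1.5
    for i in range(8):
        for j in range(i):
            if (np.abs(BL[i]-BL[j])>1e-9).sum()==1: cv2.line(o,tuple(int(v) for v in q[i]),tuple(int(v) for v in q[j]),(0,255,255),1)
cv2.imwrite('pics/ovw4.png',cv2.resize(o[160:1120,1120:1560],None,fx=.6,fy=.6,interpolation=cv2.INTER_AREA))
E
python3 f3.py
```

```text
0 True [0.5613 0.1563 0.1056] 433.7215576171875 3317.0 4230.0
0 False [0.5612 0.1534 0.0474] 187.6980438232422 3317.0 4230.0
0.006 True [0.5612 0.1563 0.1061] 417.5215759277344 3317.0 4230.0
0.006 False [0.5608 0.1537 0.057 ] 167.29019165039062 3317.0 4230.0
```

View pics/ovw4.png

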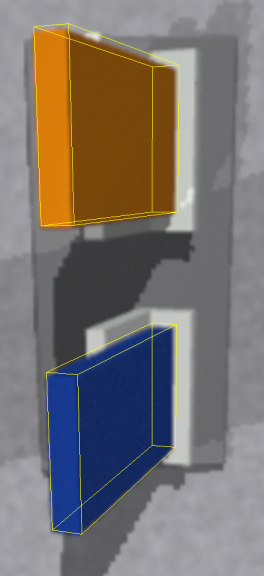

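```bash
cat > pl.py <<'E'
from h import *
from rig import r
import sys
pb=np.load('pb1.npy');Rm,t=pose(pb,np.radians(25),.026)
plan(r,t+Rm@[0,0,float(sys.argv[1])],toolR(Rm[:,0],-Rm[:,2]),step=float(sys.argv[2]))
s,p,_=cur(r);print('in blank',(Rm.T@(p-t)).round(4))
E
python3 pl.py .18 2
```

```text
t 7.02 pos [0.5096 0.1607 0.3117] N 7 row [0.13, 1.64, -0.73] [0.055, -0.003, 0.004] F [ 1.1 -0.5  0.6] op 0.0514
in blank [0.0745 0.0099 0.2805]
```

Emit:
send_rows:
  targets:
    - [[0.6,0.13,1.6,-0.73,0.055,0,0],[0.6,0.13,1.6,-0.73,0.055,0,0],[0.6,0.13,1.6,-0.73,0.055,0,0],[0.6,0.13,1.6,-0.73,0.055,0,0],[0.6,0.13,1.6,-0.73,0.055,0,0],[0.6,0.13,1.6,-0.73,0.055,0,0],[0.6,0.13,1.6,-0.73,0.055,0,0],[0.6,0,0,0,0,0,0]]

```text
time: 7.68
tool_pos: [0.4914, 0.139, 0.1938]
orientation: [-0.902, 0.809, -1.341]
ft_force: [-1.2, 0.0, -0.9]
opening: 0.0511
```

```bash
python3 pl.py .165 1
```

```text
t 7.68 pos [0.4914 0.139  0.1938] N 3 row [-0.34, 0.56, -0.22] [-0.008, -0.006, 0.011] F [-1.2  0.  -0.9] op 0.0511
in blank [ 0.0063 -0.0098  0.1822]
```

Emit:
send_rows:
  targets:
    - [[0.6,-1.0,0.6,-0.6,0,0,0.02],[0.6,0,0.6,0,-0.02,-0.01,0.01],[0.6,0,0,0,0,0,0]]

```text
time: 7.93
tool_pos: [0.4918, 0.1463, 0.1813]
orientation: [-0.912, 0.826, -1.304]
ft_force: [1.6, -0.2, 0.5]
opening: 0.0514
```

```bash
python3 pl.py .086 2; python3 - <<'E'
from h import *
from rig import r
c=r.get_calibration('wrist');im=r.capture('wrist');cv2.imwrite('pics/w5.png',im[:,:,::-1]);np.savez('w5.npz',**c)
E
```

```text
t 7.93 pos [0.4918 0.1463 0.1813] N 5 row [-0.06, 1.69, -0.04] [-0.001, -0.002, 0.001] F [ 1.6 -0.2  0.5] op 0.0514
in blank [ 0.002  -0.0026  0.1705]
```

View pics/w5.png

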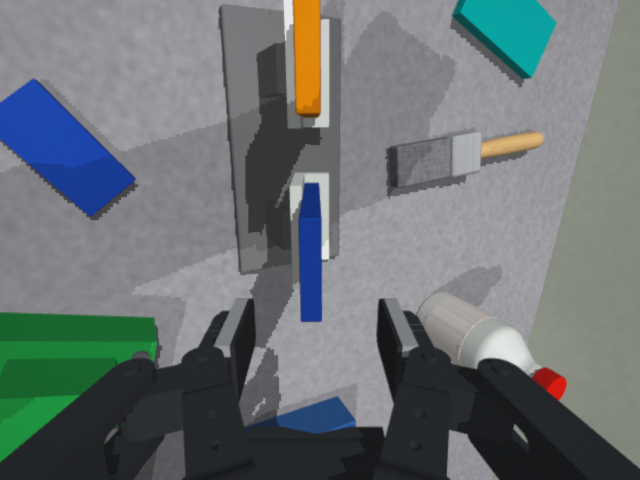

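The blank is edge-on at col 311 with the fingers centred at col 316, and it is well aligned. I'll descend along it.

Emit:
send_rows:
  targets:
    - [[0.6,-0.1,1.7,-0.1,0,0,0],[0.6,-0.1,1.7,-0.1,0,0,0],[0.6,0,1.2,0,0,0,0],[0.6,0,0,0,0,0,0]]

```text
time: 8.32
tool_pos: [0.5157, 0.1487, 0.1439]
orientation: [-0.901, 0.823, -1.315]
ft_force: [-0.6, 1.1, 0.0]
opening: 0.0516
```

```bash
python3 pl.py .086 2
```

```text
t 8.32 pos [0.5157 0.1487 0.1439] N 3 row [-0.1, 1.34, -0.28] [-0.004, -0.005, 0.003] F [-0.6  1.1  0. ] op 0.0516
in blank [ 0.0079 -0.0027  0.1263]
```

Emit:
send_rows:
  targets:
    - [[0.6,-0.2,0.4,-0.8,0,0,0],[0.6,0,1.5,-0.1,0,0,0],[0.6,0,1.3,-0.1,0,0,0],[0.6,0,0,0,0,0,0]]

```text
time: 8.65
tool_pos: [0.5249, 0.1505, 0.1152]
orientation: [-0.894, 0.82, -1.322]
ft_force: [0.2, -0.8, -0.3]
opening: 0.0512
```

```bash
python3 pl.py .086 2;  python3 - <<'E'
from h import *
from rig import r
c=r.get_calibration('wrist');im=r.capture('wrist');cv2.imwrite('pics/w6.png',im[:,:,::-1]);np.savez('w6.npz',**c)
E
```

```text
t 8.65 pos [0.5249 0.1505 0.1152] N 1 row [-0.19, 1.03, -0.46] [-0.021, -0.02, 0.012] F [ 0.2 -0.8 -0.3] op 0.0512
in blank [ 0.0043 -0.0019  0.0964]
```

View pics/w6.png

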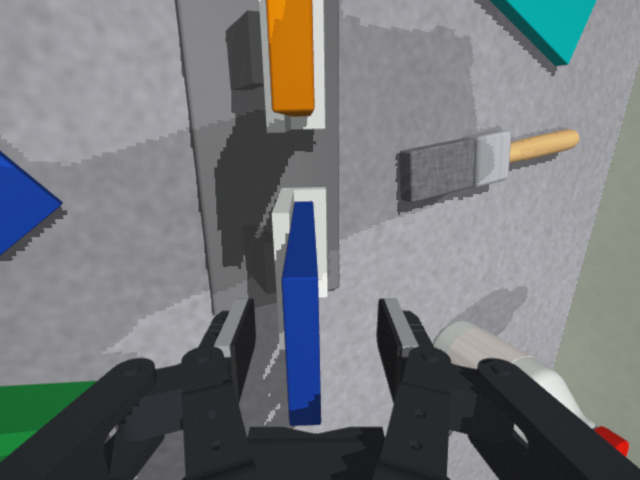

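The blank is at col ~303 and the finger centre is at 316, so I'll shift 4.5 mm and finish the descent.

Emit:
send_rows:
  targets:
    - [[0.6,-0.15,0.5,-0.5,-0.02,-0.02,0.01],[0.6,0,0.4,-0.05,0,0,0],[0.6,0,0,0,0,0,0]]

```text
time: 8.95
tool_pos: [0.5257, 0.1524, 0.1094]
orientation: [-0.911, 0.82, -1.298]
ft_force: [-0.6, 0.3, 0.4]
opening: 0.051
```

```bash
python3 pl.py .086 2
```

```text
t 8.95 pos [0.5257 0.1524 0.1094] N 1 row [-0.01, 0.47, -0.28] [-0.007, -0.001, 0.002] F [-0.6  0.3  0.4] op 0.051
in blank [ 0.0028 -0.0001  0.0908]
```

Emit:
send_rows:
  targets:
    - [[0.6,0,0.4,-0.3,0,0,0],[0.6,0,0,0,0,0,0]]

```text
time: 9.12
tool_pos: [0.5258, 0.1521, 0.1066]
orientation: [-0.907, 0.819, -1.301]
ft_force: [-0.6, -0.2, 0.1]
opening: 0.0513
```

```bash
python3 pl.py .086 2;  python3 - <<'E'
from h import *
from rig import r
im=r.capture('wrist');cv2.imwrite('pics/w7.png',im[200:,150:500,::-1])
E
```

```text
t 9.12 pos [0.5258 0.1521 0.1066] N 1 row [-0.04, 0.21, -0.16] [-0.01, -0.004, 0.003] F [-0.6 -0.2  0.1] op 0.0513
in blank [ 0.0016 -0.0004  0.0881]
```

View pics/w7.png

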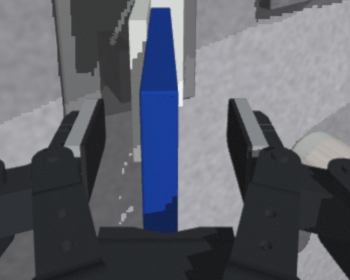

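Emit:
send_rows:
  targets:
    - [[0.6,0,0.15,-0.2,-0.01,0,0],[0.3,0,0,0,0,0,0],[0.0,0,0,0,0,0,0],[0.0,0,0,0,0,0,0],[0.0,0,0,0,0,0,0],[0.0,0,0,0,0,0,0],[0.0,0,0,0,0,0,0]]
  force: 50

```text
time: 9.75
tool_pos: [0.5255, 0.1521, 0.1075]
orientation: [-0.912, 0.823, -1.3]
ft_force: [0.3, 0.2, -1.8]
opening: 0.0114
```

```bash
python3 pl.py .086 2;  python3 - <<'E'
from h import *
from rig import r
im=r.capture('wrist');cv2.imwrite('pics/w8.png',im[:,:,::-1])
E
```

```text
t 9.75 pos [0.5255 0.1521 0.1075] N 1 row [-0.04, 0.31, -0.17] [-0.004, -0.005, 0.004] F [ 0.3  0.2 -1.8] op 0.0114
in blank [ 0.0017 -0.0004  0.0891]
```

View pics/w8.png

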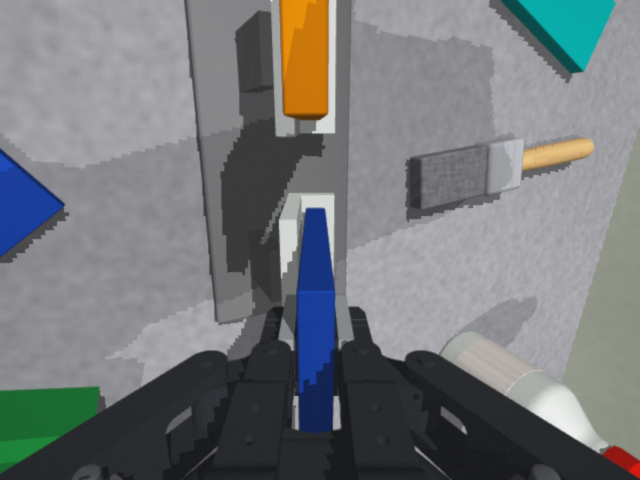

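Gripped (opening 11.4 mm). I'll lift back along the blank's axis.

Emit:
send_rows:
  targets:
    - [[0,0,-0.8,0,0,0,0],[0,0,-1,0,0,0,0],[0,0,-1.5,0,0,0,0],[0,0,-2,0,0,0,0],[0,0,-2,0,0,0,0],[0,0,-3,0,0,0,0],[0,0,-3,0,0,0,0],[0,0,0,0,0,0,0]]

```text
time: 10.47
tool_pos: [0.4659, 0.1471, 0.2297]
orientation: [-0.919, 0.827, -1.296]
ft_force: [1.4, -0.6, -1.1]
opening: 0.0117
```

```bash
cat > pg.py <<'E'
from h import *
from rig import r
import sys
# foot height target (world z of foot), clamp y offset, clamp x offset; L = foot dist from TCP
pc=np.load('pc1.npy');Rz,t=pose(pc);L=float(sys.argv[5]) if len(sys.argv)>5 else .089
fz,dx,dy,st=map(float,sys.argv[1:5])
s,p,Rc=cur(r);f=p+Rc[:,1]*L
print('foot in clamp',(Rz.T@(f-t)).round(4),'Fclamp',(Rz.T@s['ft_force']).round(1),'tilt(y axis in clamp)',(Rz.T@Rc[:,1]).round(4),'z',(Rz.T@Rc[:,2]).round(4))
for sg in(1,-1): plan(r,t+Rz@[dx,.06+dy,fz+L],toolR(sg*Rz[:,1]),step=st)
print(np.round(s['joints'],2))
E
python3 pl.py .086 2; python3 pg.py .13 0 0 3;python3 - <<'E'
from h import *
from rig import r
for n in('wrist','scene'):
    im=r.capture(n);cv2.imwrite(f'pics/{n}9.png',im[:,:,::-1])
E
```

```text
t 10.47 pos [0.4659 0.1471 0.2297] N 7 row [0.01, 1.99, 0.02] [0.0, -0.0, 0.0] F [ 1.4 -0.6 -1.1] op 0.0117
in blank [-0.0008  0.0009  0.2252]
foot in clamp [-0.0456  0.3215  0.1489] Fclamp [ 1.3 -0.7 -1.1] tilt(y axis in clamp) [ 0.4195  0.0012 -0.9078] z [0.9077 0.0073 0.4195]
t 10.47 pos [0.4659 0.1471 0.2297] N 14 row [1.96, -0.02, -0.92] [-0.024, -0.11, 0.024] F [ 1.4 -0.6 -1.1] op 0.0117
t 10.47 pos [0.4659 0.1471 0.2297] N 15 row [1.04, 0.41, 1.71] [-0.023, 0.103, -0.023] F [ 1.4 -0.6 -1.1] op 0.0117
[ 0.08  0.03 -0.64  2.26  0.43  0.5  -0.79]
```

View pics/scene9.png

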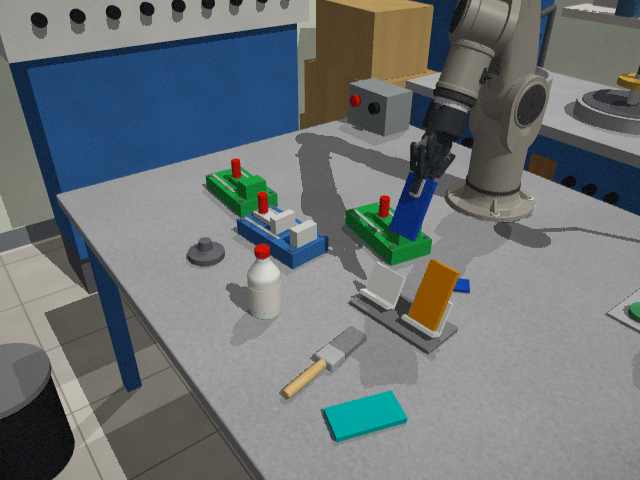

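The blank is held in the air, its bay is empty, the amber blank is undisturbed, and the clamp is open. Next I'll carry it to above the groove.

Emit:
send_rows:
  targets:
    - [[0,1.95,-0.1,-0.9,-0.024,-0.11,0.024],[0,1.95,-0.1,-0.9,-0.024,-0.11,0.024],[0,1.95,-0.1,-0.9,-0.024,-0.11,0.024],[0,1.95,-0.1,-0.9,-0.024,-0.11,0.024],[0,1.95,-0.1,-0.9,-0.024,-0.11,0.024],[0,1.95,-0.1,-0.9,-0.024,-0.11,0.024],[0,1.95,-0.1,-0.9,-0.024,-0.11,0.024],[0,1.95,-0.1,-0.9,-0.024,-0.11,0.024],[0,1.95,-0.1,-0.9,-0.024,-0.11,0.024],[0,1.95,-0.1,-0.9,-0.024,-0.11,0.024],[0,0,0,0,0,0,0]]

```text
time: 11.48
tool_pos: [0.4725, -0.0293, 0.2037]
orientation: [-1.404, 0.346, -0.511]
ft_force: [0.6, 0.5, -1.7]
opening: 0.0116
```

```bash
python3 pg.py .13 0 -0.015 2.5
```

```text
foot in clamp [-0.0807  0.1517  0.1159] Fclamp [ 0.6  0.4 -1.7] tilt(y axis in clamp) [ 0.1417  0.0731 -0.9872] z [0.5973 0.7889 0.1442]
t 11.48 pos [ 0.4725 -0.0293  0.2037] N 6 row [2.11, -0.23, -0.97] [-0.02, -0.109, 0.019] F [ 0.6  0.5 -1.7] op 0.0116
t 11.48 pos [ 0.4725 -0.0293  0.2037] N 23 row [0.4, -0.0, 0.67] [-0.006, 0.108, -0.007] F [ 0.6  0.5 -1.7] op 0.0116
[ 0.42  0.16 -0.47  2.12 -0.01  0.74  0.98]
```

Emit:
send_rows:
  targets:
    - [[0,2.1,-0.35,-0.95,-0.02,-0.109,0.019],[0,2.1,-0.35,-0.95,-0.02,-0.109,0.019],[0,2.1,-0.35,-0.95,-0.02,-0.109,0.019],[0,2.1,-0.35,-0.95,-0.02,-0.109,0.019],[0,2.1,-0.35,-0.95,-0.02,-0.109,0.019],[0,2.1,-0.35,-0.95,-0.02,-0.109,0.019],[0,0,0,0,0,0,0]]

```text
time: 12.07
tool_pos: [0.5732, -0.1288, 0.2081]
orientation: [-1.584, -0.066, 0.118]
ft_force: [1.7, 0.5, -2.5]
opening: 0.0115
```

```bash
python3 pg.py .12 0 -0.010 2.5
```

```text
foot in clamp [-0.0055  0.0353  0.1192] Fclamp [ 1.7  0.4 -2.5] tilt(y axis in clamp) [-0.0338 -0.0145 -0.9993] z [-0.0215  0.9997 -0.0137]
t 12.07 pos [ 0.5732 -0.1288  0.2081] N 1 row [0.28, -0.11, 1.34] [0.014, 0.021, -0.034] F [ 1.7  0.5 -2.5] op 0.0115
t 12.07 pos [ 0.5732 -0.1288  0.2081] N 29 row [0.07, -0.0, -0.01] [-0.002, -0.108, -0.001] F [ 1.7  0.5 -2.5] op 0.0115
[ 0.46  0.42 -0.47  1.76  0.24  1.05  1.59]
```

Emit:
send_rows:
  targets:
    - [[0,0.28,0,1.3,0.014,0.021,-0.034],[0,0,0,0,0,0,0]]

```text
time: 12.23
tool_pos: [0.5749, -0.1159, 0.2026]
orientation: [-1.569, -0.068, 0.076]
ft_force: [-0.5, 0.7, -1.5]
opening: 0.0112
```

```bash
python3 pg.py .12 0 -0.005 2.5; python3 - <<'E'
from h import *
from rig import r
for n in('wrist','scene','top'):
    c=r.get_calibration(n);im=r.capture(n);cv2.imwrite(f'pics/{n}10.png',im[:,:,::-1]);np.savez(f'{n}10.npz',**c)
s=cv2.imread('pics/scene10.png');cv2.imwrite('pics/scene10c.png',cv2.resize(s[150:290,210:360],None,fx=4,fy=4,interpolation=cv2.INTER_CUBIC))
E
```

```text
foot in clamp [-0.      0.0492  0.1136] Fclamp [-0.4  0.7 -1.5] tilt(y axis in clamp) [-4.8e-03  4.0e-04 -1.0e+00] z [4.3e-03 1.0e+00 4.0e-04]
t 12.23 pos [ 0.5749 -0.1159  0.2026] N 1 row [-0.05, -0.64, 0.58] [-0.0, -0.004, -0.005] F [-0.5  0.7 -1.5] op 0.0112
t 12.23 pos [ 0.5749 -0.1159  0.2026] N 29 row [-0.03, -0.02, -0.0] [0.0, 0.108, -0.0] F [-0.5  0.7 -1.5] op 0.0112
[ 0.46  0.41 -0.47  1.78  0.22  1.    1.56]
```

View pics/wrist10.png

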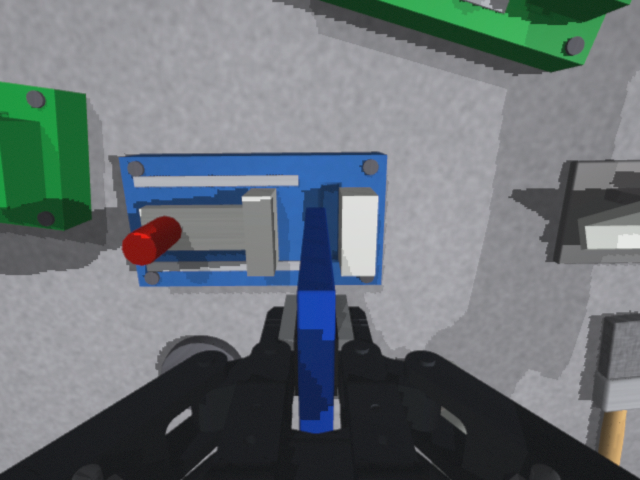

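View pics/scene10c.png

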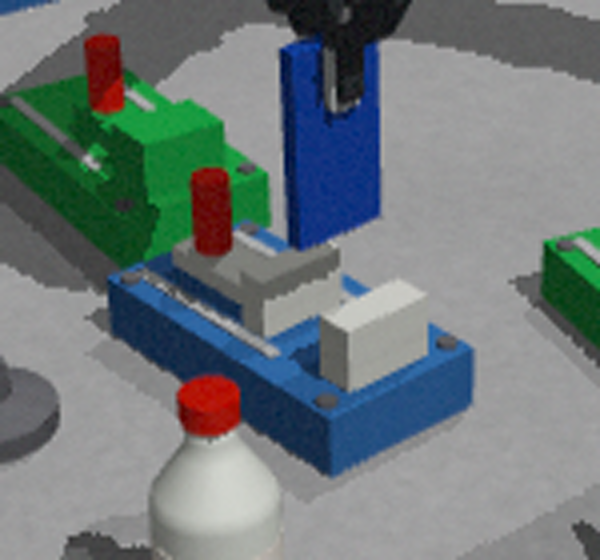

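```bash
cat > f4.py <<'E'
from h import *
c=dict(np.load('wrist10.npz'));im=cv2.imread('pics/wrist10.png')
p=np.array([0.5749,-0.1159,0.2026]);
from rig import r
s,p,Rc=cur(r);c=r.get_calibration('wrist')
for L,dx,rz in((.089,0,0),(.089,.002,0),(.091,0,0),(.089,0,.02)):
    Rr=R.from_rotvec([0,0,rz]).as_matrix()
    B=np.array([[-.03,y,z] for z in(.12,0) for y in(-.006,.006)]+[[.03,y,.12] for y in(-.006,.006)])
    # blank frame: blank z=-tool y, width=tool x, thick=tool z ; rotate about grasp point (tool y=-.011)
    T=np.stack([B[:,0]+dx,L-B[:,2],B[:,1]],1);g=np.array([0,-.011,0]);T=(T-g)@Rr.T+g
    print(L,dx,rz,proj(T@Rc.T+p,c).round(1).tolist())
o=cv2.resize(im[190:450,270:360],None,fx=3,fy=3,interpolation=cv2.INTER_CUBIC);cv2.imwrite('pics/w10c.png',o)
g=im.astype(int)
print([(i,g[i,316].tolist()) for i in list(range(198,214,1))+list(range(286,296))+list(range(425,436))])
print([(i,g[280,i].tolist()) for i in list(range(292,342,2))])
E
python3 f4.py
```

```text
0.089 0 0 [[296.1, 286.7], [335.5, 286.7], [306.1, 205.7], [325.7, 205.6], [299.0, 442.9], [333.0, 442.9]]
0.089 0.002 0 [[296.2, 292.7], [335.4, 292.7], [306.1, 208.9], [325.7, 208.9], [299.0, 447.4], [332.9, 447.4]]
0.091 0 0 [[296.4, 284.0], [335.2, 284.0], [306.2, 205.0], [325.6, 205.0], [299.2, 438.4], [332.7, 438.4]]
0.089 0 0.02 [[296.0, 288.7], [335.6, 288.7], [306.0, 202.6], [325.8, 202.6], [299.0, 442.4], [332.9, 442.4]]
[(198, [106, 66, 36]), (199, [104, 64, 35]), (200, [105, 64, 35]), (201, [104, 64, 35]), (202, [104, 65, 36]), (203, [105, 65, 37]), (204, [105, 64, 32]), (205, [106, 64, 33]), (206, [104, 63, 33]), (207, [95, 51, 27]), (208, [87, 41, 22]), (209, [87, 36, 16]), (210, [88, 37, 18]), (211, [90, 38, 20]), (212, [90, 37, 19]), (213, [89, 39, 21]), (286, [85, 38, 18]), (287, [84, 36, 19]), (288, [76, 33, 20]), (289, [87, 38, 20]), (290, [120, 49, 23]), (291, [153, 60, 21]), (292, [168, 64, 24]), (293, [173, 67, 23]), (294, [178, 70, 26]), (295, [178, 70, 25]), (425, [150, 58, 23]), (426, [150, 58, 21]), (427, [150, 59, 22]), (428, [151, 59, 26]), (429, [151, 60, 24]), (430, [150, 59, 23]), (431, [150, 58, 22]), (432, [145, 57, 26]), (433, [93, 42, 27]), (434, [44, 34, 29]), (435, [35, 32, 30])]
[(292, [175, 101, 49]), (294, [175, 102, 50]), (296, [173, 103, 49]), (298, [110, 59, 28]), (300, [84, 35, 17]), (302, [84, 36, 17]), (304, [85, 38, 21]), (306, [84, 36, 17]), (308, [85, 37, 21]), (310, [87, 38, 22]), (312, [89, 39, 21]), (314, [88, 39, 20]), (316, [89, 40, 21]), (318, [91, 40, 23]), (320, [90, 39, 20]), (322, [89, 38, 17]), (324, [91, 39, 20]), (326, [90, 36, 18]), (328, [90, 38, 18]), (330, [90, 36, 13]), (332, [101, 42, 21]), (334, [141, 80, 40]), (336, [151, 90, 46]), (338, [152, 90, 45]), (340, [153, 92, 48])]
```

View pics/w10c.png

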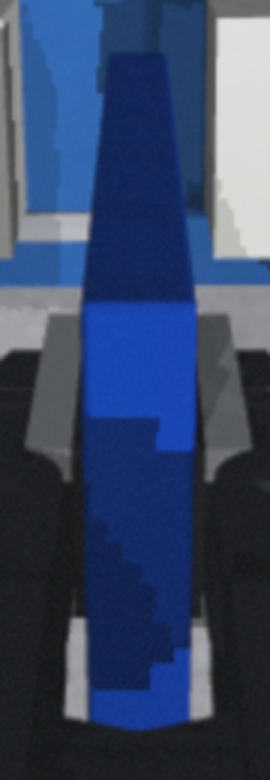

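The blank hangs upright. Its -x top edge is at row 290 and its foot at row 207, which puts it about 1.3 mm to +x in the grip. I'll compensate, then come down in steps.

Emit:
send_rows:
  targets:
    - [[0,-0.1,0,1.0,0,-0.004,-0.005],[0,0,1.0,0.1,0,0,0],[0,0,1.0,0,0,0,0],[0,0,0,0,0,0,0]]

```text
time: 12.72
tool_pos: [0.571, -0.1073, 0.1815]
orientation: [-1.574, -0.073, 0.076]
ft_force: [-0.8, -0.7, -1.3]
opening: 0.0114
```

```bash
python3 pg.py .055 -0.0013 0 2.5
```

```text
foot in clamp [-0.0028  0.0577  0.0925] Fclamp [-0.8 -0.6 -1.3] tilt(y axis in clamp) [-0.0023 -0.0044 -1.    ] z [ 8.0e-04  1.0e+00 -4.4e-03]
t 12.72 pos [ 0.571  -0.1073  0.1815] N 2 row [0.07, 1.87, 0.1] [0.002, -0.0, -0.001] F [-0.8 -0.7 -1.3] op 0.0114
t 12.72 pos [ 0.571  -0.1073  0.1815] N 29 row [-0.01, 0.13, 0.01] [0.0, 0.108, 0.0] F [-0.8 -0.7 -1.3] op 0.0114
[ 0.44  0.43 -0.47  1.82  0.24  0.96  1.53]
```

Emit:
send_rows:
  targets:
    - [[0,0.15,0.3,0.15,0.004,0,0],[0,0.05,1.0,0.05,0,0,0],[0,0,1.0,0,0,0,0],[0,0,1.0,0,0,0,0],[0,0,0,0,0,0,0]]

```text
time: 13.13
tool_pos: [0.5723, -0.1054, 0.1442]
orientation: [-1.57, -0.071, 0.077]
ft_force: [-0.6, -0.1, -1.5]
opening: 0.0115
```

```bash
python3 pg.py .045 -0.0013 0 2.5;python3 - <<'E'
from h import *
from rig import r
c=r.get_calibration('wrist')
im=r.capture('wrist');cv2.imwrite('pics/w11.png',im[:,:,::-1]);np.savez('w11.npz',**c)
im=r.capture('scene');cv2.imwrite('pics/scene11.png',cv2.resize(im[170:280,220:350,::-1],None,fx=5,fy=5,interpolation=cv2.INTER_CUBIC))
E
```

```text
foot in clamp [-0.0016  0.0598  0.0552] Fclamp [-0.6 -0.1 -1.5] tilt(y axis in clamp) [-3.6e-03 -4.0e-04 -1.0e+00] z [ 1.2e-03  1.0e+00 -4.0e-04]
t 13.13 pos [ 0.5723 -0.1054  0.1442] N 1 row [-0.0, 1.02, 0.01] [0.0, -0.001, -0.004] F [-0.6 -0.1 -1.5] op 0.0115
t 13.13 pos [ 0.5723 -0.1054  0.1442] N 29 row [-0.0, 0.04, -0.0] [0.0, 0.108, 0.0] F [-0.6 -0.1 -1.5] op 0.0115
[ 0.43  0.47 -0.46  1.84  0.26  0.89  1.51]
```

View pics/w11.png

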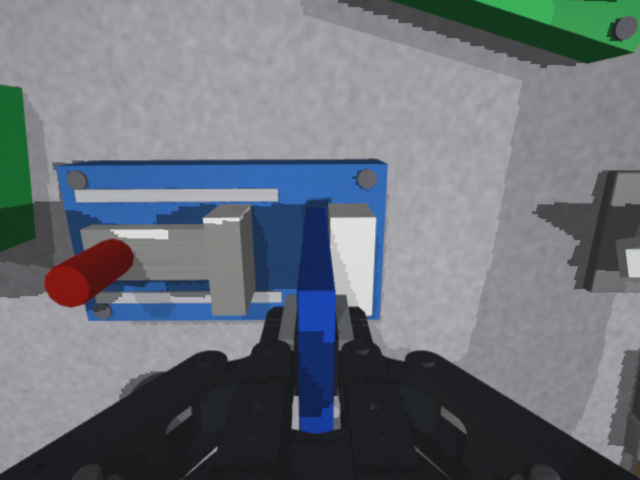

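View pics/scene11.png

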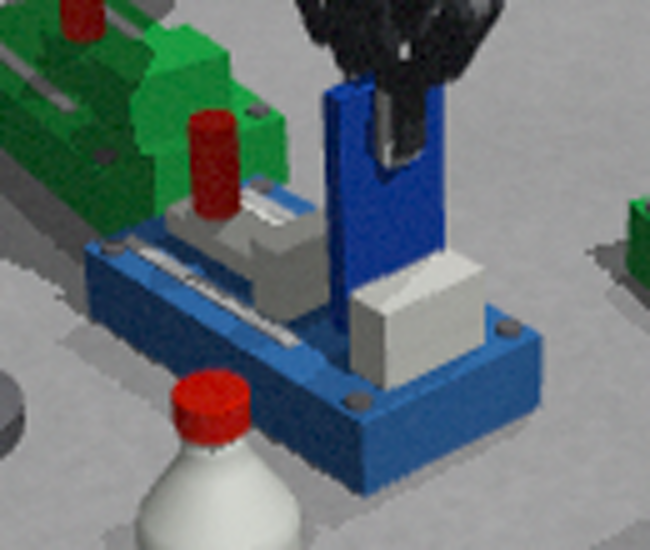

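Foot height is about 55 mm, just beside the fixed jaw face and aligned with it. I'll lower slowly and watch the force.

Emit:
send_rows:
  targets:
    - [[0,0,0.5,0,0,0,-0.003],[0,0,0.5,0,0,0,0],[0,0,0.4,0,0,0,0],[0,0,0,0,0,0,0]]

```text
time: 13.57
tool_pos: [0.5744, -0.1057, 0.1319]
orientation: [-1.571, -0.077, 0.07]
ft_force: [-0.3, -0.8, -2.3]
opening: 0.0113
```

```bash
python3 pg.py .035 -0.0013 0 1|head -2
```

```text
foot in clamp [0.0013 0.0593 0.0429] Fclamp [-0.3 -0.7 -2.3] tilt(y axis in clamp) [ 0.0046 -0.0015 -1.    ] z [ 0.0018  1.     -0.0015]
t 13.57 pos [ 0.5744 -0.1057  0.1319] N 1 row [-0.23, 0.79, 0.06] [0.001, -0.002, 0.005] F [-0.3 -0.8 -2.3] op 0.0113
```

Emit:
send_rows:
  targets:
    - [[0,-0.25,0,0.06,0,0,0.004],[0,0,0.2,0,0,0,0],[0,0,0,0,0,0,0]]

```text
time: 13.82
tool_pos: [0.5718, -0.1053, 0.1299]
orientation: [-1.571, -0.074, 0.073]
ft_force: [-1.1, 0.3, -2.7]
opening: 0.011
```

```bash
python3 pg.py .035 -0.0013 0 1|head -2
```

```text
foot in clamp [-0.0016  0.0599  0.0409] Fclamp [-1.1  0.5 -2.7] tilt(y axis in clamp) [ 5.0e-04 -1.6e-03 -1.0e+00] z [ 0.0018  1.     -0.0016]
t 13.82 pos [ 0.5718 -0.1053  0.1299] N 1 row [0.04, 0.59, -0.0] [0.002, -0.002, 0.0] F [-1.1  0.3 -2.7] op 0.011
```

Emit:
send_rows:
  targets:
    - [[0,0,0.3,0,0.002,0,0],[0,0,0.3,0,0,0,0],[0,0,0,0,0,0,0]]

```text
time: 14.07
tool_pos: [0.5721, -0.1053, 0.1238]
orientation: [-1.569, -0.075, 0.073]
ft_force: [-0.2, 1.0, -2.5]
opening: 0.011
```

```bash
python3 pg.py .035 -0.0013 0 1|head -2
```

```text
foot in clamp [-0.0013  0.06    0.0348] Fclamp [-0.1  1.  -2.5] tilt(y axis in clamp) [ 1.4e-03  3.0e-04 -1.0e+00] z [1.8e-03 1.0e+00 3.0e-04]
t 14.07 pos [ 0.5721 -0.1053  0.1238] N 1 row [0.01, -0.02, 0.0] [-0.0, -0.002, 0.001] F [-0.2  1.  -2.5] op 0.011
```

Emit:
send_rows:
  targets:
    - [[0,0,0.3,0,0,0,0],[0,0,0.3,0,0,0,0],[0,0,0,0,0,0,0]]

```text
time: 14.32
tool_pos: [0.5722, -0.1054, 0.1172]
orientation: [-1.569, -0.075, 0.073]
ft_force: [0.3, 0.3, -1.9]
opening: 0.0114
```

```bash
python3 pg.py .025 -0.0013 0 1|head -2
```

```text
foot in clamp [-0.0012  0.0599  0.0282] Fclamp [ 0.3  0.3 -1.9] tilt(y axis in clamp) [ 1.5e-03  3.0e-04 -1.0e+00] z [1.8e-03 1.0e+00 3.0e-04]
t 14.32 pos [ 0.5722 -0.1054  0.1172] N 1 row [0.0, 0.32, 0.01] [-0.0, -0.002, 0.002] F [ 0.3  0.3 -1.9] op 0.0114
```

Emit:
send_rows:
  targets:
    - [[0,0,0.12,0,0,0,0],[0,0,0.12,0,0,0,0],[0,0,0,0,0,0,0]]

```text
time: 14.57
tool_pos: [0.5721, -0.1053, 0.1142]
orientation: [-1.569, -0.075, 0.073]
ft_force: [-0.7, 0.6, -1.2]
opening: 0.0112
```

Emit:
send_rows:
  targets:
    - [[0,0,0.1,0,0,0,0],[0,0,0,0,0,0,0]]

```text
time: 14.73
tool_pos: [0.5726, -0.1053, 0.1139]
orientation: [-1.569, -0.075, 0.072]
ft_force: [-0.4, -0.6, -2.3]
opening: 0.0116
```

```bash
python3 pg.py .025 -0.0013 0 1|head -2
```

```text
foot in clamp [-0.0007  0.06    0.0249] Fclamp [-0.5 -0.6 -2.3] tilt(y axis in clamp) [ 2.e-03  1.e-04 -1.e+00] z [1.9e-03 1.0e+00 1.0e-04]
t 14.73 pos [ 0.5726 -0.1053  0.1139] N 1 row [-0.04, -0.01, 0.01] [-0.0, -0.002, 0.002] F [-0.4 -0.6 -2.3] op 0.0116
```

Emit:
send_rows:
  targets:
    - [[0,0,0.15,0,0,0,0],[0,0,0,0,0,0,0]]

```text
time: 14.9
tool_pos: [0.5733, -0.1054, 0.1141]
orientation: [-1.57, -0.076, 0.071]
ft_force: [-0.0, 0.5, -1.3]
opening: 0.011
```

Emit:
send_rows:
  targets:
    - [[0,0,0.15,0,0,0,0],[0,0,0,0,0,0,0]]

```text
time: 15.07
tool_pos: [0.5742, -0.1054, 0.1139]
orientation: [-1.571, -0.078, 0.069]
ft_force: [-0.7, -0.2, -2.4]
opening: 0.0114
```

```bash
python3 pg.py .025 -0.0013 0 1|head -2
```

```text
foot in clamp [0.0011 0.0596 0.0249] Fclamp [-0.7 -0.2 -2.4] tilt(y axis in clamp) [ 0.0054 -0.0016 -1.    ] z [ 0.0021  1.     -0.0016]
t 15.07 pos [ 0.5742 -0.1054  0.1139] N 1 row [-0.2, -0.01, 0.03] [0.002, -0.002, 0.005] F [-0.7 -0.2 -2.4] op 0.0114
```

Emit:
send_rows:
  targets:
    - [[0,-0.2,0.25,0.03,0.002,0,0.005]]

```text
time: 15.15
tool_pos: [0.5744, -0.1054, 0.1136]
orientation: [-1.57, -0.077, 0.07]
ft_force: [-3.3, -0.2, 29.4]
opening: 0.0114
```

```bash
python3 pg.py .025 -0.0013 0 1|head -2
```

```text
foot in clamp [0.0014 0.0596 0.0246] Fclamp [-3.3  0.1 29.4] tilt(y axis in clamp) [ 5.e-03 -8.e-04 -1.e+00] z [ 2.1e-03  1.0e+00 -8.0e-04]
t 15.15 pos [ 0.5744 -0.1054  0.1136] N 1 row [-0.22, -0.05, 0.03] [0.001, -0.002, 0.005] F [-3.3 -0.2 29.4] op 0.0114
```

Foot contact on the groove bottom is confirmed (29 N up at estimated foot height 25 mm). I'll relax it and re-centre a little in x and tilt.

Emit:
send_rows:
  targets:
    - [[0,-0.2,-0.2,0.05,0.001,-0.002,0.005],[0,0,0,0,0,0,0]]

```text
time: 15.32
tool_pos: [0.5734, -0.1052, 0.1163]
orientation: [-1.57, -0.077, 0.073]
ft_force: [0.2, -0.5, -2.6]
opening: 0.0114
```

```bash
python3 pg.py .025 -0.0013 0 1|head -2
```

```text
foot in clamp [0.0001 0.06   0.0273] Fclamp [ 0.1 -0.6 -2.6] tilt(y axis in clamp) [ 2.1e-03 -1.0e-04 -1.0e+00] z [ 2.e-04  1.e+00 -1.e-04]
t 15.32 pos [ 0.5734 -0.1052  0.1163] N 1 row [-0.12, 0.23, 0.0] [0.0, -0.0, 0.002] F [ 0.2 -0.5 -2.6] op 0.0114
```

Emit:
send_rows:
  targets:
    - [[0,-0.12,0.2,0,0,0,0.002],[0,0,0.1,0,0,0,0]]

```text
time: 15.48
tool_pos: [0.5724, -0.1054, 0.1137]
orientation: [-1.57, -0.075, 0.075]
ft_force: [-5.4, 0.7, 18.3]
opening: 0.0115
```

```bash
python3 pg.py .025 -0.0013 0 1|head -2
```

```text
foot in clamp [-0.0011  0.0599  0.0247] Fclamp [-5.3  1.2 18.3] tilt(y axis in clamp) [ 5.e-04 -5.e-04 -1.e+00] z [ 3.e-04  1.e+00 -5.e-04]
t 15.48 pos [ 0.5724 -0.1054  0.1137] N 1 row [-0.02, -0.03, 0.01] [0.0, -0.0, 0.0] F [-5.4  0.7 18.3] op 0.0115
```

Emit:
send_rows:
  targets:
    - [[0,0,0,0,0,0,0],[0,0,0,0.15,0,0,0]]

```text
time: 15.65
tool_pos: [0.572, -0.1046, 0.1137]
orientation: [-1.571, -0.074, 0.074]
ft_force: [-0.1, -1.5, 2.0]
opening: 0.0116
```

```bash
python3 pg.py .025 -0.0013 0.0015 1|head -2
```

```text
foot in clamp [-0.0014  0.0607  0.0247] Fclamp [-0.3 -1.4  2. ] tilt(y axis in clamp) [-0.     -0.0013 -1.    ] z [ 0.001   1.     -0.0013]
t 15.65 pos [ 0.572  -0.1046  0.1137] N 1 row [0.01, -0.03, 0.07] [0.001, -0.001, -0.0] F [-0.1 -1.5  2. ] op 0.0116
```

Emit:
send_rows:
  targets:
    - [[0,0,0,0.12,0.001,0,0]]

```text
time: 15.73
tool_pos: [0.572, -0.104, 0.1137]
orientation: [-1.571, -0.074, 0.074]
ft_force: [-0.1, -3.7, 1.8]
opening: 0.0114
```

```bash
python3 pg.py .025 -0.0013 0.0015 1|head -2
```

```text
foot in clamp [-0.0013  0.0612  0.0247] Fclamp [-0.4 -3.7  1.8] tilt(y axis in clamp) [ 4.0e-04 -1.3e-03 -1.0e+00] z [ 0.0014  1.     -0.0013]
t 15.73 pos [ 0.572  -0.104   0.1137] N 1 row [-0.0, -0.03, 0.02] [0.001, -0.001, 0.0] F [-0.1 -3.7  1.8] op 0.0114
```

Emit:
send_rows:
  targets:
    - [[0,0,0,0,0,0,0],[0.3,0,0,0,0,0,0],[0.6,0,0,0,0,0,0],[0.6,0,0,0,0,0,0],[0.6,0,0,0,0,0,0]]

```text
time: 16.15
tool_pos: [0.5713, -0.1029, 0.1123]
orientation: [-1.569, -0.073, 0.075]
ft_force: [0.2, 0.3, -0.2]
opening: 0.0511
```

```bash
python3 pg.py .025 -0.0013 0.0015 1|head -2; python3 - <<'E'
from h import *
from rig import r
c=r.get_calibration('wrist')
im=r.capture('wrist');cv2.imwrite('pics/w12.png',im[:,:,::-1]);np.savez('w12.npz',**c)
im=r.capture('scene');cv2.imwrite('pics/scene12.png',cv2.resize(im[170:280,220:350,::-1],None,fx=5,fy=5,interpolation=cv2.INTER_CUBIC))
E
```

```text
foot in clamp [-0.0021  0.0626  0.0233] Fclamp [ 0.2  0.3 -0.2] tilt(y axis in clamp) [-1.3e-03  6.0e-04 -1.0e+00] z [1.e-03 1.e+00 6.e-04]
t 16.15 pos [ 0.5713 -0.1029  0.1123] N 1 row [0.07, -0.17, -0.1] [-0.001, -0.001, -0.001] F [ 0.2  0.3 -0.2] op 0.0511
```

View pics/w12.png

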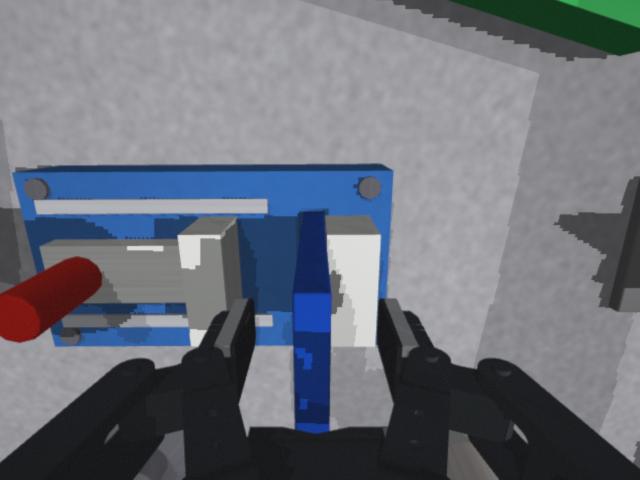

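View pics/scene12.png

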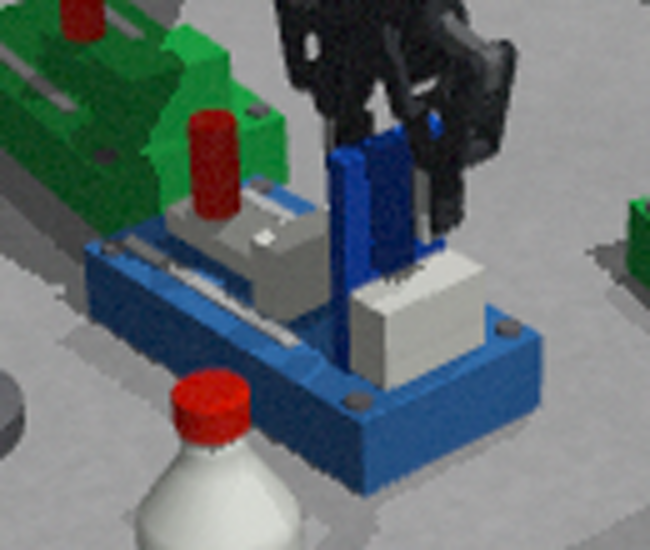

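The blank stands upright in the groove against the fixed jaw, with fingers clear on both sides. I'll lift away straight up.

Emit:
send_rows:
  targets:
    - [[0.6,0.05,-1.0,-0.1,0,0,0],[0.6,0,-2,0,0,0,0],[0.6,0,-2,0,0,0,0],[0.6,0,0,0,0,0,0]]

```text
time: 16.58
tool_pos: [0.5712, -0.1035, 0.1644]
orientation: [-1.568, -0.071, 0.079]
ft_force: [1.1, 0.3, -0.2]
opening: 0.0512
```

Emit:
send_rows:
  targets:
    - [[0.6,0,-2.0,0,0,0,0],[0.6,0,-3,0,0,0,0],[0.6,0,-3,0,0,0,0],[0.6,0,-3,0,0,0,0],[0.6,0,0,0,0,0,0]]

```text
time: 17.0
tool_pos: [0.5706, -0.1036, 0.2799]
orientation: [-1.567, -0.071, 0.08]
ft_force: [1.6, 0.7, 1.2]
opening: 0.0512
```

```bash
cat > pp.py <<'E'
from h import *
from rig import r
import sys
pc=np.load('pc1.npy');Rz,t=pose(pc)
x,y,z,st=map(float,sys.argv[1:5])
s,p,Rc=cur(r);print('tcp in clamp',(Rz.T@(p-t)).round(4),'Fclamp',(Rz.T@s['ft_force']).round(1))
plan(r,t+Rz@[x,y,z],toolR(Rz[:,0]),step=st)
E
python3 pp.py 0 -.068 .22 3; python3 - <<'E'
from h import *
from rig import r
for n in('wrist','top'):
    im=r.capture(n);c=r.get_calibration(n);cv2.imwrite(f'pics/{n}13.png',im[:,:,::-1]);np.savez(f'{n}13.npz',**c)
E
```

```text
tcp in clamp [-0.0027  0.0619  0.2799] Fclamp [1.7 0.6 1.2]
t 17.0 pos [ 0.5706 -0.1036  0.2799] N 15 row [0.66, 0.4, -0.7] [0.0, 0.105, -0.0] F [1.6 0.7 1.2] op 0.0512
```

View pics/wrist13.png

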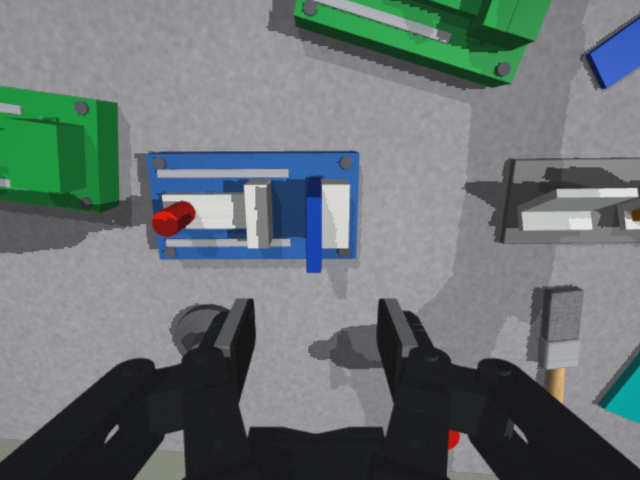

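The blank stands alone at col 314 and the jaw is open, with the post top at about (223,166). I'll keep this tool orientation, with the fingers fore and aft of the post, to push the jaw.

```bash
cat > pq.py <<'E'
from h import *
from rig import r
import sys
pc=np.load('pc1.npy');Rz,t=pose(pc)
x,y,z,st=map(float,sys.argv[1:5])
s,p,Rc=cur(r);print('tcp in clamp',(Rz.T@(p-t)).round(4),'Fclamp',(Rz.T@s['ft_force']).round(1),'z',(Rz.T@Rc[:,2]).round(3))
plan(r,t+Rz@[x,y,z],toolR(Rz[:,1]),step=st)
E
python3 - <<'E'
from h import *
pc=np.load('pc1.npy');Rz,t=pose(pc);c=dict(np.load('wrist13.npz'))
a=cv2.imread('pics/wrist13.png')[:,:,::-1].astype(int);red=(a[...,0]>2*a[...,1])&(a[...,0]>100);red[:195]=0;red[245:]=0;red[:,:145]=0;red[:,205:]=0
ys,xs=np.nonzero(red);print(xs.min(),xs.max(),ys.min(),ys.max())
for g in(.045,.047,.049,.051):
    P=[t+Rz@[.012*np.cos(k),-.0175-g+.012*np.sin(k),z] for k in np.linspace(0,6.28,40) for z in(.06,.105)]
    q=proj(P,c);print(g,q.min(0).round(1),q.max(0).round(1))
E
python3 pq.py 0 -.066 .2 3
```

```text
152 194 202 236
0.045 [155.2 202.7] [199.2 240. ]
0.047 [152.9 202.7] [197.1 240. ]
0.049 [150.5 202.7] [195.1 240. ]
0.051 [148.2 202.7] [193. 240.]
tcp in clamp [-0.005   0.0619  0.2751] Fclamp [-0.4  0.1 -0.3] z [-0.     1.     0.004]
t 17.1 pos [ 0.5683 -0.1038  0.2751] N 5 row [0.11, 1.49, -2.56] [-0.001, 0.0, -0.002] F [-0.4  0.1 -0.3] op 0.0507
```

Emit:
send_rows:
  targets:
    - [[0.6,0.1,0.3,-2.6,0,0,0],[0.6,0.1,0.5,-2.6,0,0,0],[0.6,0.1,1.5,-2.6,0,0,0],[0.6,0.1,2.5,-2.6,0,0,0],[0.6,0.1,2.5,-2.0,0,0,0],[0.6,0,0,0,0,0,0]]

```text
time: 17.6
tool_pos: [0.5823, -0.2281, 0.1934]
orientation: [-1.564, -0.067, 0.095]
ft_force: [-2.2, -0.6, -0.3]
opening: 0.0514
```

```bash
python3 pq.py 0 -.066 .13 3
```

```text
tcp in clamp [-0.003  -0.0632  0.1934] Fclamp [-2.3 -0.4 -0.3] z [-0.007  1.     0.006]
t 17.6 pos [ 0.5823 -0.2281  0.1934] N 3 row [0.12, 2.11, -0.1] [-0.002, 0.002, -0.006] F [-2.2 -0.6 -0.3] op 0.0514
```

Emit:
send_rows:
  targets:
    - [[0.6,0.15,2,-0.15,0,0,-0.006],[0.6,0.1,2,-0.1,0,0,-0.006],[0.6,0.1,2,-0.05,0,0,-0.006],[0.6,0,0,0,0,0,0]]

```text
time: 17.93
tool_pos: [0.5815, -0.2305, 0.1257]
orientation: [-1.559, -0.072, 0.085]
ft_force: [-1.0, 0.1, -0.3]
opening: 0.0515
```

```bash
python3 pq.py 0 -.066 .074 3; python3 - <<'E'
from h import *
from rig import r
im=r.capture('wrist');cv2.imwrite(f'pics/w14.png',im[:,:,::-1])
E
```

```text
tcp in clamp [-0.004  -0.0655  0.1257] Fclamp [-1.   0.2 -0.3] z [-0.005  1.     0.011]
t 17.93 pos [ 0.5815 -0.2305  0.1257] N 2 row [0.21, 2.58, -0.05] [-0.005, 0.002, -0.004] F [-1.   0.1 -0.3] op 0.0515
```

View pics/w14.png

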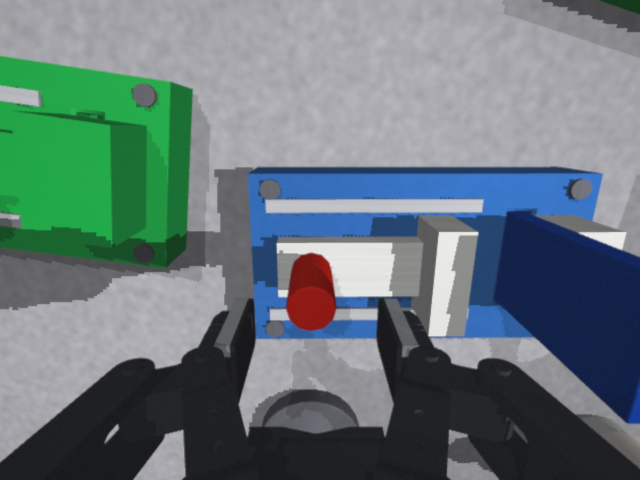

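The post top at (308,311) lies between the fingers (cols 250-383). I'll descend and grip.

Emit:
send_rows:
  targets:
    - [[0.6,0.4,1.5,-0.05,-0.005,0,-0.004],[0.6,0.1,1.5,0,0,0,-0.004],[0.6,0.1,1.5,0,0,0,0],[0.6,0,0,0,0,0,0]]

```text
time: 18.32
tool_pos: [0.5911, -0.2283, 0.0853]
orientation: [-1.565, -0.085, 0.076]
ft_force: [-0.7, -0.6, -0.5]
opening: 0.0512
```

```bash
python3 pq.py 0 -.066 .074 3; python3 - <<'E'
from h import *
from rig import r
im=r.capture('wrist');cv2.imwrite(f'pics/w15.png',im[:,:,::-1])
E
```

```text
tcp in clamp [ 0.0058 -0.0642  0.0853] Fclamp [-0.7 -0.5 -0.5] z [-0.007  1.     0.004]
t 18.32 pos [ 0.5911 -0.2283  0.0853] N 1 row [-0.59, 1.12, -0.18] [-0.004, 0.007, 0.006] F [-0.7 -0.6 -0.5] op 0.0512
```

View pics/w15.png

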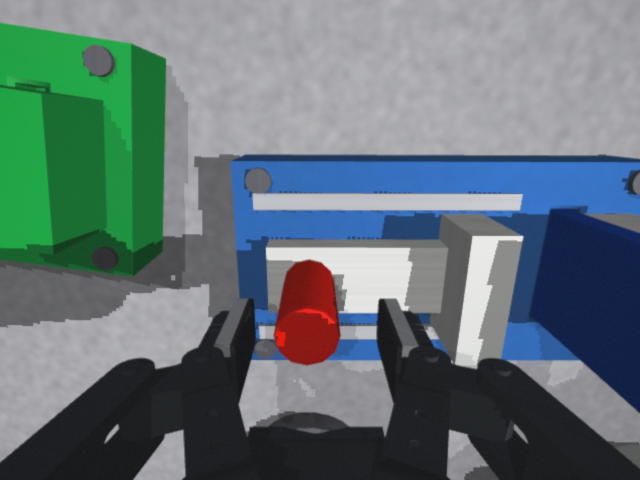

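Emit:
send_rows:
  targets:
    - [[0.6,-0.6,0.8,-0.2,-0.004,0.007,0.006],[0.6,0,0.2,0,0,0,0],[0.2,0,0,0,0,0,0],[0,0,0,0,0,0,0],[0,0,0,0,0,0,0],[0,0,0,0,0,0,0],[0,0,0,0,0,0,0]]
  force: 50

```text
time: 18.95
tool_pos: [0.5876, -0.2315, 0.0796]
orientation: [-1.572, -0.079, 0.07]
ft_force: [0.8, -0.4, -3.2]
opening: 0.0232
```

```bash
python3 pq.py 0 -.0295 .077 .6
```

```text
tcp in clamp [ 0.002  -0.067   0.0796] Fclamp [ 0.8 -0.4 -3.2] z [ 0.001  1.    -0.003]
t 18.95 pos [ 0.5876 -0.2315  0.0796] N 7 row [-0.03, 0.04, 0.54] [0.0, -0.0, 0.001] F [ 0.8 -0.4 -3.2] op 0.0232
```

Emit:
send_rows:
  targets:
    - [[0,0,0,0.5,0,0,0],[0,0,0,0.5,0,0,0],[0,0,0,0.5,0,0,0],[0,0,0,0.5,0,0,0],[0,0,0,0.4,0,0,0],[0,0,0,0,0,0,0]]

```text
time: 19.45
tool_pos: [0.5853, -0.2085, 0.0796]
orientation: [-1.576, -0.078, 0.067]
ft_force: [1.6, -1.3, -3.7]
opening: 0.0226
```

```bash
python3 pq.py 0 -.0295 .077 .6
```

```text
tcp in clamp [ 0.0019 -0.044   0.0796] Fclamp [ 1.5 -1.5 -3.7] z [ 0.003  1.    -0.006]
t 19.45 pos [ 0.5853 -0.2085  0.0796] N 3 row [-0.07, 0.09, 0.48] [0.002, -0.001, 0.002] F [ 1.6 -1.3 -3.7] op 0.0226
```

Emit:
send_rows:
  targets:
    - [[0,0,0,0.4,0,0,0],[0,0,0,0.4,0,0,0],[0,0,0,0.3,0,0,0],[0,0,0,0,0,0,0]]

```text
time: 19.78
tool_pos: [0.5841, -0.1962, 0.0796]
orientation: [-1.576, -0.078, 0.068]
ft_force: [0.5, -2.1, -2.9]
opening: 0.0227
```

```bash
python3 pq.py 0 -.0295 .077 .6; python3 - <<'E'
from h import *
from rig import r
im=r.capture('wrist');cv2.imwrite(f'pics/w16.png',im[:,:,::-1])
E
```

```text
tcp in clamp [ 0.0019 -0.0316  0.0796] Fclamp [ 0.3 -2.1 -2.9] z [ 0.003  1.    -0.007]
t 19.78 pos [ 0.5841 -0.1962  0.0796] N 1 row [-0.19, 0.26, 0.21] [0.007, -0.003, 0.006] F [ 0.5 -2.1 -2.9] op 0.0227
```

View pics/w16.png

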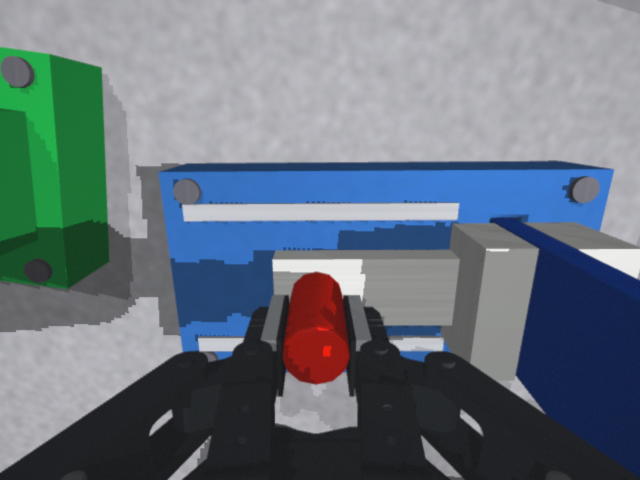

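The jaw is about 2 mm from contact, with a thin sliver left at (215,508). I'll push on in small steps, watching the force.

Emit:
send_rows:
  targets:
    - [[0,0,0,0.15,0,0,0],[0,0,0,0.15,0,0,0]]

```text
time: 20.0
tool_pos: [0.5839, -0.1938, 0.0796]
orientation: [-1.576, -0.078, 0.067]
ft_force: [2.1, -5.3, -3.8]
opening: 0.0229
```

Emit:
send_rows:
  targets:
    - [[0,0,0,0.15,0,0,0]]

```text
time: 20.08
tool_pos: [0.5838, -0.1938, 0.0797]
orientation: [-1.578, -0.077, 0.066]
ft_force: [2.0, -7.9, -4.4]
opening: 0.0227
```

```bash
python3 pq.py 0 -.0295 .077 .6
```

```text
tcp in clamp [ 0.0019 -0.0292  0.0797] Fclamp [ 1.2 -8.1 -4.4] z [ 0.004  1.    -0.009]
t 20.08 pos [ 0.5838 -0.1938  0.0797] N 1 row [-0.19, 0.27, -0.03] [0.009, -0.004, 0.007] F [ 2.  -7.9 -4.4] op 0.0227
```

Emit:
send_rows:
  targets:
    - [[0,0,0,0.35,0,0,0]]

```text
time: 20.17
tool_pos: [0.5839, -0.1938, 0.0797]
orientation: [-1.582, -0.077, 0.064]
ft_force: [5.2, -14.8, -7.1]
opening: 0.0227
```

```bash
python3 pq.py 0 -.0295 .077 .6;  python3 - <<'E'
from h import *
from rig import r
im=r.capture('wrist');cv2.imwrite(f'pics/w17.png',im[:,:,::-1])
E
python3 pq.py 0 -.0295 .077 .6
```

```text
tcp in clamp [ 0.0019 -0.0292  0.0797] Fclamp [  3.8 -15.2  -7.1] z [ 0.007  1.    -0.013]
t 20.17 pos [ 0.5839 -0.1938  0.0797] N 1 row [-0.19, 0.27, -0.03] [0.013, -0.007, 0.008] F [  5.2 -14.8  -7.1] op 0.0227
tcp in clamp [ 0.0019 -0.0292  0.0797] Fclamp [  2.6 -11.7  -5.9] z [ 0.007  1.    -0.013]
t 20.22 pos [ 0.5839 -0.1938  0.0797] N 1 row [-0.19, 0.27, -0.03] [0.013, -0.007, 0.008] F [  3.7 -11.4  -5.9] op 0.0227
```

View pics/w17.png

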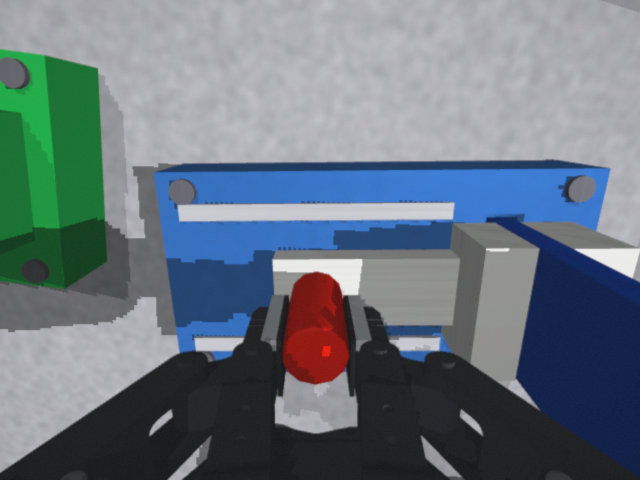

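The jaw holds against the blank: it does not move under 15 N of push, at post y -29.2 mm (expected -29.5). I'll release and lift.

Emit:
send_rows:
  targets:
    - [[0.2,0,0,0,0,0,0],[0.4,0,0,0,0,0,0],[0.55,0,0,0,0,0,0],[0.55,0,0,0,0,0,0],[0.55,0,0,0,0,0,0]]

```text
time: 20.63
tool_pos: [0.5842, -0.1915, 0.0803]
orientation: [-1.58, -0.077, 0.064]
ft_force: [0.5, 0.3, 0.1]
opening: 0.0467
```

```bash
python3 pq.py 0 -.0295 .13 1.5;  python3 - <<'E'
from h import *
from rig import r
im=r.capture('wrist');cv2.imwrite(f'pics/w18.png',im[:,:,::-1])
E
```

```text
tcp in clamp [ 0.0024 -0.0269  0.0803] Fclamp [0.5 0.2 0.1] z [ 0.006  1.    -0.011]
t 20.63 pos [ 0.5842 -0.1915  0.0803] N 4 row [-0.05, -1.24, -0.07] [0.003, -0.002, 0.002] F [0.5 0.3 0.1] op 0.0467
```

View pics/w18.png

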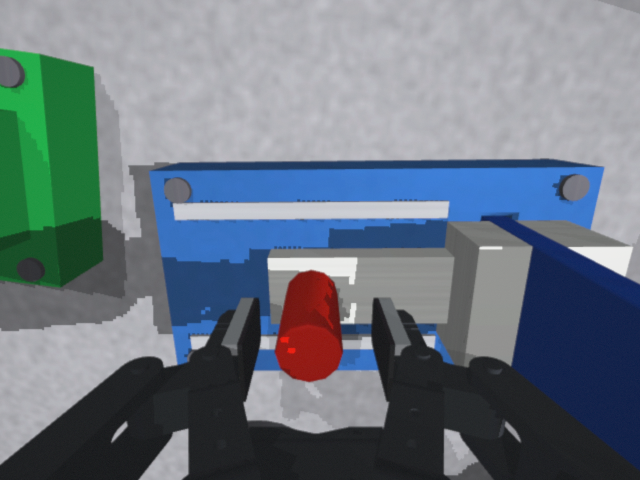

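Released, and the post is clear of both fingers. I'll lift in steps, correcting drift.

Emit:
send_rows:
  targets:
    - [[0.55,0,-1.0,-0.2,0,0,0],[0.55,0,-1.5,0,0,0,0],[0.55,0,-1.5,0,0,0,0],[0.55,0,0,0,0,0,0]]

```text
time: 21.02
tool_pos: [0.5838, -0.1922, 0.123]
orientation: [-1.579, -0.078, 0.066]
ft_force: [0.6, 0.3, 0.9]
opening: 0.0469
```

Emit:
send_rows:
  targets:
    - [[0.55,0,-2,0,0,0,0],[0.55,0,-3,0,0,0,0],[0.55,0,-3,-0.5,0,0,0],[0.55,0,-3,-1,0,0,0],[0.55,0,-2,-1,0,0,0],[0.55,0,0,0,0,0,0]]

```text
time: 21.52
tool_pos: [0.5839, -0.2156, 0.2591]
orientation: [-1.578, -0.078, 0.07]
ft_force: [1.2, -1.3, 0.0]
opening: 0.047
```

```bash
python3 pq.py 0 -.0295 .13 1.5;  python3 - <<'E'
from h import *
from rig import r
for n in('wrist','scene','top'):
    im=r.capture(n);c=r.get_calibration(n);cv2.imwrite(f'pics/{n}19.png',im[:,:,::-1]);np.savez(f'{n}19.npz',**c)
s=cv2.imread('pics/scene19.png');cv2.imwrite('pics/scene19c.png',cv2.resize(s[160:280,210:350],None,fx=5,fy=5,interpolation=cv2.INTER_CUBIC))
E
```

```text
tcp in clamp [-1.000e-04 -5.090e-02  2.591e-01] Fclamp [ 1.  -1.4  0. ] z [ 0.002  1.    -0.008]
t 21.52 pos [ 0.5839 -0.2156  0.2591] N 9 row [-0.0, 1.43, 0.24] [0.001, -0.0, 0.001] F [ 1.2 -1.3  0. ] op 0.047
```

View pics/wrist19.png

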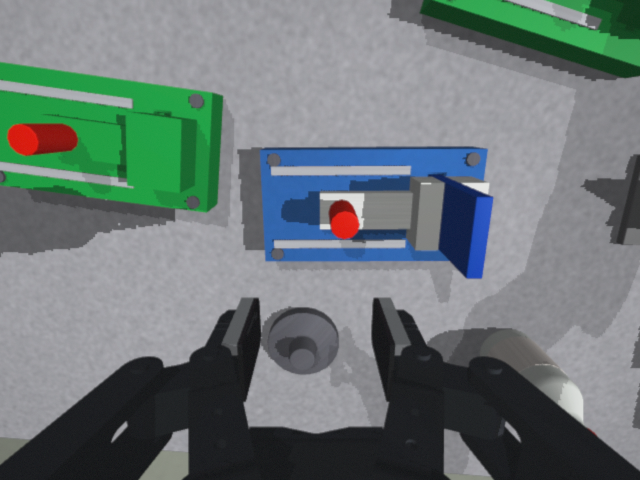

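View pics/scene19c.png

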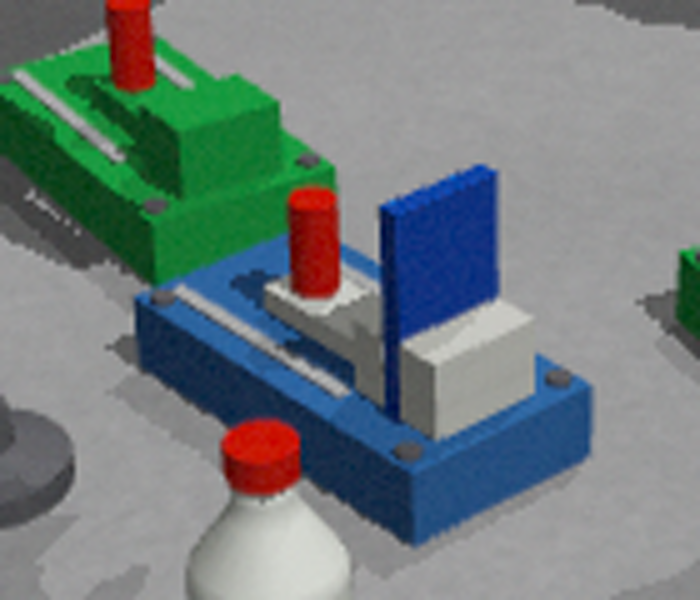

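View pics/scene19.png

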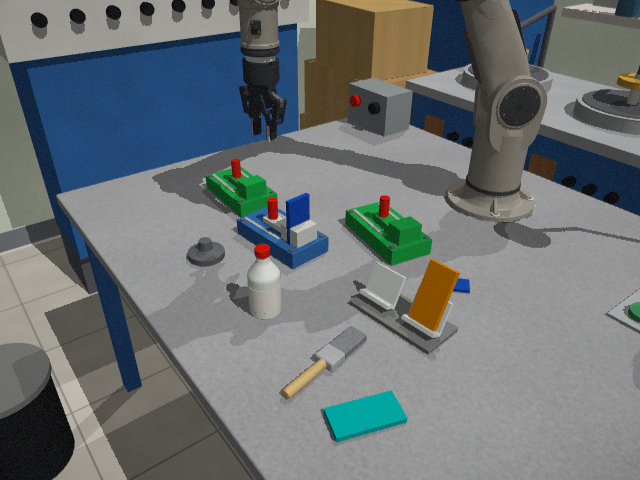

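The blank stands upright, nipped between the jaws, and the bystanders look unmoved. I'll check foot depth and gap with one overlay.

```bash
python3 - <<'E'
from h import *
pc=np.load('pc1.npy');Rz,t=pose(pc)
M=box([-.03,.0555,.025],[.03,.0675,.145]);J=box([-.03,.0275,.055],[.03,.0555,.08])
out=[]
for n,(r0,r1,c0,c1) in(('wrist',(140,290,250,500)),('scene',(180,270,230,340))):
    im=cv2.imread(f'pics/{n}19.png');c=dict(np.load(f'{n}19.npz'));k=3 if n=='wrist' else 5
    o=cv2.resize(im,None,fx=k,fy=k,interpolation=cv2.INTER_CUBIC)
    for X,col in((M,(0,255,255)),(J,(0,0,255))):
        q=proj(X@Rz.T+t,c)*k+(k-1)/2
        for i in range(8):
            for j in range(i):
                if (np.abs(X[i]-X[j])>1e-9).sum()==1: cv2.line(o,tuple(int(v) for v in q[i]),tuple(int(v) for v in q[j]),col,1)
    cv2.imwrite(f'pics/ov19_{n}.png',o[r0*k:r1*k,c0*k:c1*k])
E
```

```text
(no output)
```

View pics/ov19_wrist.png

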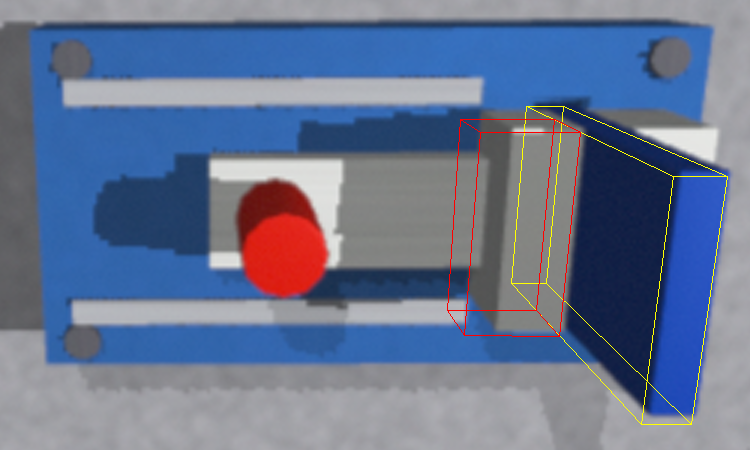

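View pics/ov19_scene.png

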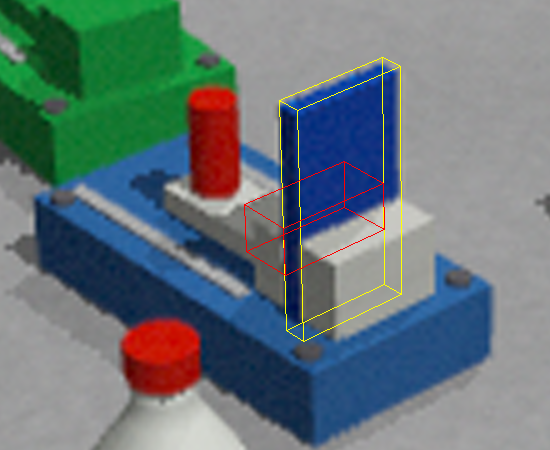

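```bash
python3 - <<'E'
from rig import r
print(r.state()['time'], r.finish_job())
E
```

```text
the job is handed in; nothing more can be done
21.6667 None
```

I drew the jaw back to a gap of about 49 mm and took the blue blank from the rest's right-hand (-y) bay. I lowered it into the groove until the foot pressed on the bottom, with 29 N up and the foot reading 25 mm above the table. Then I set it against the fixed jaw, released it, pushed the jaw up against it, let go and handed in at 21.7 s.

**Clamping:** the jaw stopped dead under about 15 N of push, with the post at y = -29.2 mm (expected -29.5). After release the pictures show the blank upright, no visible gap at the jaw, the gripper clear, and the amber blank, bottle, lap and brush where they were.

**Checks that disagreed:**
- The cameras differed from one another by a few millimetres. The first fits of the blank and clamp from the scene and top cameras did not agree, so I placed everything from the wrist views.
- The last overlay of the blank and jaw at their expected positions sits a few pixels off in both views. That is about the size of the calibration error, so foot depth and nip rest on the force readings rather than on the picture.
- The arm drifted up to about 13 mm within some moves, and I corrected this along the way.

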